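# Put the adjustable spanner and its price tag on the display hook

### The job

Put the adjustable spanner out for sale: pick it up from the counter and hang it by the eye in its handle on the hook of the wire grid panel. Then hang the red price tag by its hole on the same hook, in front of the spanner, so that both sit well in from the hook's tip and hang straight down, at rest. Leave the yellow tag, the candlestick and the jar where they are.

Things in the scene. Friction and masses are not known exactly. Their poses are not given: they have to be found in the camera images.
- hook: Chromed hook clipped to the upright grid panel; fixed, slippery. Origin: on the bar's axis in the panel's plane, 0.312 m up. Axes: x level, away from the robot into the panel; y along the panel; z up. A round bar 8 mm thick runs out along -x for 36 mm to the bend (a 26 x 44 mm saddle plate covers the first 9 mm), then rises 35 degrees above level, out towards -x, for 40 mm to the tip.
- hook_bend (a point): On the bar's axis at the bend of the hook, 36 mm out from its origin; axes as the hook's.
- hook_tip (a point): Centre of the round end of the hook's upturned part, 40 mm from the bend: 33 mm further out and 23 mm higher; axes as the hook's.
- rack: Counter-top panel of welded 5 mm wire (75 mm mesh), 450 wide, 485 high, fixed, upright. Origin: on the counter under its middle; the -x side, with the hook, faces the robot. Above the hook a wire shelf 344 wide with two bits of stock sticks out 134 mm towards the robot, underside 462 mm up, end brackets down to 417. Two feet, 30 wide, 6 high, at the ends, reach 80 mm in front.
- spanner_grip (a point): Steel adjustable spanner, 250 mm long, about 0.34 kg, lying flat. This point: the place to grip, within 10 mm of its centre of mass, mid-thickness, 6.5 mm above the counter. The handle is 24 mm wide and 10 mm thick, from 35 mm behind this point (where the head, 55 mm wide and 13 mm thick, begins) to the eye. Axes: x along the handle towards the hanging eye, z through the flat.
- spanner_eye (a point): Centre of the round hanging eye at the end of the spanner's handle, 130 mm along x from the grip point: hole 18 mm across, outside 34 mm, 13 mm thick; the hole runs along z. On the 8 mm bar the hole's axis may lean at most about 30 degrees from the bar. Axes as the grip point's.
- red_tag_centre (a point): Stiff plywood price tag, 110 x 50 x 8 mm, 35 g, lying flat; one end painted red, the other end bare with the hole. This point is its centre, 4 mm above the counter. Axes: x along its length towards the hole, y across the 50 mm width, z through the flat.
- red_tag_hole (a point): Centre of the red tag's hole, 18 mm across, through its 8 mm thickness, 40 mm along x from the tag's centre; axes as the tag's.
- yellow_tag_centre (a point): Centre of the yellow tag, the same size as the red one but painted yellow; it belongs to something else and stays on the counter.
- candlestick: Brass candlestick, 155 mm tall, foot 84 mm across, standing loose; origin under its middle.
- jar: Amber glass jar with a black lid, 72 mm across, 100 mm tall, standing loose; origin under its middle.
Mind the look-alikes: they are no part of the job. Leave any orange or turquoise look-alike of the part that bears red_tag_centre alone.

How it is judged:
By the outcome, as a careful person would: the job done as asked, in the order asked, and still so for the second after the job is handed in, with the robot touching nothing.
It also fails if it takes over 56 s, if anything falls off the work surface, if the arm or the gripper's body presses on something with over 40 N, if the wrist force passes 120 N, or if a joint passes its speed limit or range.

### The arm

A 6-joint arm with a two-finger parallel gripper is mounted at the origin on the work surface. World frame = base frame: x ahead of the robot, y to its left, z up, the work surface at z = 0. Lengths are in m, angles in rad, forces in N, time in s.
With the tool pointing down it reaches from about 0.375 to 0.975 m from the base axis. Payload 3.8 kg.
Tool frame: the origin (TCP) lies at the very end of the fingers, on their centre line; the grasp point (between the pads) lies 19 mm behind it; z points along the fingers, x is the direction in which the jaws open and shut, and the axes are right-handed (so a half turn about z gives the same grasp; the last joint's range is limited). The gripper opens to 88 mm and grips with 3 to 60 N. Pads are 18 mm wide; open, the fingers measure 123 mm over their backs; the gripper's body (75 mm by 187 mm) begins 45 mm behind the grasp point.
Start: joints at [-1.258, 0.264, 1.604, -0, 1.274, -0.037], TCP at [0.231, -0.634, 0.239] pointing down, gripper open.
Joint ranges: [-2.63, 2.63], [-0.94, 2.18], [0.31, 2.57], [-1.31, 4.45], [0, 2.66], [-2.55, 2.55]. Speed limits (rad/s): [2.57, 2.57, 3.14, 3.14, 3.14, 3.14].

### API

Orientations are given as a unit quaternion [w, x, y, z].
In Python, from workcell import monitor, cams, ctrl, finder gives the robot as it stands.
- The arm moves only by the tool carry_out, never from a script. Its argument "deltas" is a list of rows, each an object of numbers: "fingers": the finger opening in mm, from 0 to 88.1; "x", "y", "z": the shift along the world's x, y, z in units of 25 mm (1.0 is 25 mm); "wx", "wy", "wz": the turn, a rotation vector about the world's x, y, z in rad. A call has exactly 10 rows; each row is the pose to reach, as a shift and turn from the pose commanded when the call began; what a row does not reach only later rows make up. A row lasts 1/8 s, in which the tool goes at most 62.5 mm and 10.7 degrees, less where a joint would pass 70% of its speed; a pose out of reach is approached as far as the arm can. A call with a gripper value outside its range is refused whole. The fingers move at their own pace and stop on an object; "grip_force" is the grip in N (left out, the last holds). Time passes only in rows, so rows that repeat a pose let the fingers close, or fill a call up. It gives the time, the measured TCP pose, the force and the opening at its end, in the units of the state.
- monitor.get_obs(): the state, without advancing time (a new reading comes with each control period).
- cams.camera(name): name is "scene" or "top" or "wrist"; returns a dict with "color" (400x640x3 uint8, red, green, blue), "intrinsics" (3x3 intrinsics, pixels), "world_from_camera" (4x4, takes a point from camera to world coordinates). Camera axes: x right, y up, looking along -z (the intrinsics and any distortion apply to the point x, -y, -z); pixel columns grow to the right and rows downward; lengths in m; the calibration is good to about 2 mm. A picture is of the moment at which its call begins. There is no depth.
- ctrl.sign_off(): hands the job in, once; it reports no verdict.
Trained networks look in a picture, given as the dict that the camera call returned (one of the last four; its "shot" number tells which), for a name from the list of things; names that differ only in an ending like _2 or _b are one class to them, and where a whole thing is asked for, a point or a joint stands for the part that bears it (a point fixed in the world has none). Each returns a list of dicts, best first, with "p" (0 to 1); they miss things now and then, are a little off and sometimes report something else, mostly with a low value. They report only what shows in the picture. A call takes as long as a camera call. They do not tell look-alikes from the thing itself.
- finder.regions_of(query, picture): "region" (400x640 bool, what is visible of it).
- finder.pinpoint(query, picture): "centre" ([x, y, z] in m, in world coordinates, good to about 4 mm: a listed point, or the origin of a listed thing).
The state is a dict: "t": time; "qpos": joint angles; "joint_velocities": joint speeds; "tau": joint torques, N m; "eef_pos": TCP position; "tcp_rot": TCP orientation; "ft_force": force on the tool from outside, world axes, zero at the start; "moment": the same for the moment, N m; "width": finger opening in m.
Only numpy, scipy, OpenCV 4.12 (cv2) and the standard library are available. Lean on these libraries where they do the work, as an engineer would, in place of code of your own. Each camera call takes 0.05 s, during which the arm holds its last target.

## Working session

There is one attempt and no reset: what is moved stays moved. The work goes in short steps, Python scripts to look and compute and a tool call to move; the robot and the scene stay as the last step left them, time stands still between calls to the robot, and variables do not carry over. Pictures are saved under pics/ and viewed, and the job is handed in when it is done.

Besides the shell and the picture viewer there is one more tool, called after "Emit:" in YAML: its name, and indented under it one key for each argument. carry_out: Moves the arm, as the interface text tells. Its arguments: {"type":"object","properties":{"deltas":{"type":"array"},"grip_force":{"type":"number"}},"required":["deltas"]}

```bash
ls; mkdir -p pics; cat > h.py <<'E'
import numpy as np, cv2
from workcell import monitor, cams, ctrl, finder
def save(p,n): cv2.imwrite('pics/'+n,cv2.cvtColor(p['color'],cv2.COLOR_RGB2BGR))
def proj(p,X):
    T=np.linalg.inv(p['world_from_camera']);c=T[:3,:3]@np.array(X)+T[:3,3]
    u=p['intrinsics']@np.array([c[0],-c[1],-c[2]]);return u[:2]/u[2]
def ray(p,uv,z):
    d=np.linalg.inv(p['intrinsics'])@np.array([uv[0],uv[1],1.]);d=np.array([d[0],-d[1],-d[2]])
    T=p['world_from_camera'];d=T[:3,:3]@d;o=T[:3,3];return o+d*(z-o[2])/d[2]
E
python3 - <<'E'
from h import *
np.set_printoptions(precision=4,suppress=True)
o=monitor.get_obs();print({k:np.round(v,4) for k,v in o.items()})
for n in ['scene','top']:
    p=cams.camera(n);save(p,n+'0.png');print(n,p.keys(),p['world_from_camera'])
    for q in ['hook','hook_bend','hook_tip','rack','spanner_grip','spanner_eye','red_tag_centre','red_tag_hole','yellow_tag_centre','candlestick','jar']:
        for r in finder.pinpoint(q,p)[:4]:
            print(q,np.round(r['p'],2),np.round(r['centre'],4),proj(p,r['centre']).round())
E
```

```text
pics
{'t': np.float64(0.0), 'qpos': array([-1.2579,  0.2647,  1.6054,  0.    ,  1.2737, -0.0369]), 'joint_velocities': array([ 0.0016,  0.0012,  0.0002,  0.0004,  0.0001, -0.0001]), 'tau': array([ -0.0025, -50.2124, -35.6871,   0.0726,   0.0294,  -0.0002]), 'eef_pos': array([ 0.2311, -0.6334,  0.2374]), 'tcp_rot': array([-0.0007,  0.8194, -0.5733, -0.0009]), 'ft_force': array([ 0.1364, -0.4335, -0.3558]), 'moment': array([-0.0031,  0.0026, -0.0011]), 'width': np.float64(0.0882)}
scene dict_keys(['color', 'intrinsics', 'world_from_camera', 'shot']) [[ 0.1904 -0.5273  0.8281  1.7172]
 [ 0.9816  0.0896 -0.1687 -0.235 ]
 [ 0.0148  0.845   0.5346  0.9755]
 [ 0.      0.      0.      1.    ]]
hook 0.59 [ 0.6841 -0.0495  0.3123] [297. 204.]
hook_bend 0.54 [0.4703 0.1039 0.0073] [332. 246.]
hook_bend 0.49 [ 0.6488 -0.0525  0.3079] [293. 198.]
hook_bend 0.29 [ 0.6149 -0.0568  0.3408] [289. 180.]
hook_tip 0.67 [ 0.6142 -0.055   0.3395] [290. 181.]
rack 0.77 [0.6778 0.0326 0.002 ] [325. 294.]
spanner_grip 0.88 [ 0.4326 -0.2774  0.0075] [209. 251.]
spanner_grip 0.28 [ 0.6488 -0.0521  0.309 ] [293
[... 1362 characters left out ...]
.92 [ 0.3144 -0.2223  0.0082] [395. 273.]
spanner_eye 0.26 [ 0.682  -0.0473  0.3124] [345. 135.]
red_tag_centre 0.84 [ 0.4235 -0.0331  0.0066] [338. 239.]
red_tag_centre 0.74 [ 0.7973 -0.0183  0.0045] [334. 133.]
red_tag_centre 0.67 [0.4719 0.107  0.0022] [296. 225.]
red_tag_centre 0.65 [0.2588 0.2215 0.0067] [260. 289.]
red_tag_hole 0.96 [0.2716 0.2592 0.0045] [249. 285.]
red_tag_hole 0.86 [ 0.4589 -0.0152  0.0064] [332. 229.]
red_tag_hole 0.77 [0.5085 0.1195 0.0051] [293. 214.]
red_tag_hole 0.55 [ 0.7646  0.0173 -0.0002] [323. 142.]
yellow_tag_centre 0.57 [0.4699 0.3062 0.0035] [238. 225.]
candlestick 0.74 [ 0.6193 -0.4349  0.0029] [455. 183.]
jar 0.85 [ 0.5186  0.4266 -0.0007] [204. 211.]
```

View pics/scene0.png

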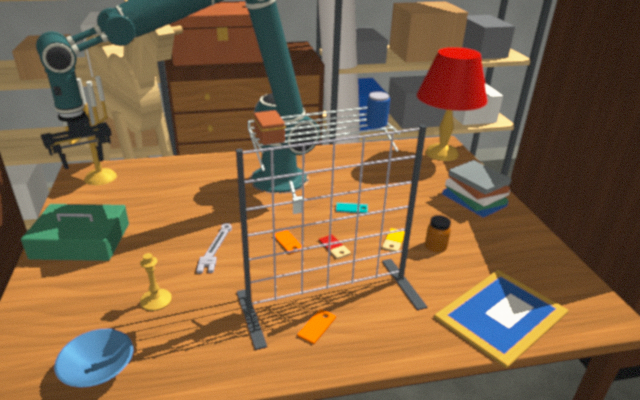

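View pics/top0.png

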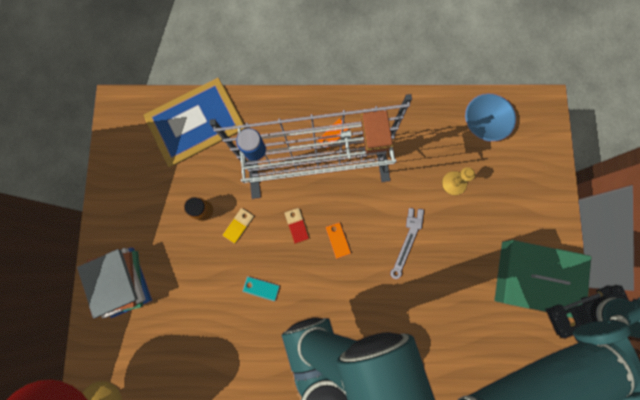

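The scene image shows the red tag at about (333,246), the spanner at (209,251), the hook at (297,204) and orange/turquoise decoys. The top image shows the same layout. I'll move above the spanner.

Emit:
carry_out:
  deltas:
    - {"x": 2, "y": 3.5, "z": 0, "wz": -0.18, "fingers": 60}
    - {"x": 4, "y": 7, "z": 0, "wz": -0.36, "fingers": 60}
    - {"x": 6, "y": 10.5, "z": 0, "wz": -0.54, "fingers": 60}
    - {"x": 8, "y": 14.2, "z": 0, "wz": -0.7, "fingers": 60}
    - {"x": 8, "y": 14.2, "z": 0, "wz": -0.785, "fingers": 60}
    - {"x": 8, "y": 14.2, "z": 0, "wz": -0.785, "fingers": 60}
    - {"x": 8, "y": 14.2, "z": 0, "wz": -0.785, "fingers": 60}
    - {"x": 8, "y": 14.2, "z": 0, "wz": -0.785, "fingers": 60}
    - {"x": 8, "y": 14.2, "z": 0, "wz": -0.785, "fingers": 60}
    - {"x": 8, "y": 14.2, "z": 0, "wz": -0.785, "fingers": 60}

```text
validation failed for argument at $.de...
```

```bash
cat >> h.py <<'E'
np.set_printoptions(precision=4,suppress=True)
import json
def log():
    o=monitor.get_obs()
    for k in ['t','qpos','eef_pos','tcp_rot','ft_force','width']: print(k,np.round(o[k],4))
    open('log.txt','a').write(json.dumps({k:np.array(v).tolist() for k,v in o.items()})+'\n')
    return o
E
python3 - <<'E'
from h import *
log()
p=cams.camera('wrist');save(p,'w1.png');print(p['world_from_camera'])
t=cams.camera('top')
for q in ['spanner_grip','spanner_eye']:
  for P in (p,t):
    for r in finder.pinpoint(q,P)[:2]: print(q,r['p'],r['centre'],proj(P,r['centre']))
E
```

```text
t 1.2
qpos [-1.2579  0.2639  1.604  -0.      1.2737 -0.0369]
eef_pos [ 0.2313 -0.6341  0.2387]
tcp_rot [-0.      0.8194 -0.5733 -0.    ]
ft_force [-0.0778 -0.2599  0.2566]
width 0.0883
[[ 0.3419  0.908   0.2422  0.2939]
 [-0.9397  0.3304  0.0881 -0.6109]
 [ 0.     -0.2577  0.9662  0.3841]
 [ 0.      0.      0.      1.    ]]
spanner_grip 0.86 [0.4342, -0.2747, 0.0054] [409.9204 236.6373]
spanner_eye 0.56 [0.313, -0.2231, 0.0056] [395.3629 273.3927]
```

View pics/w1.png

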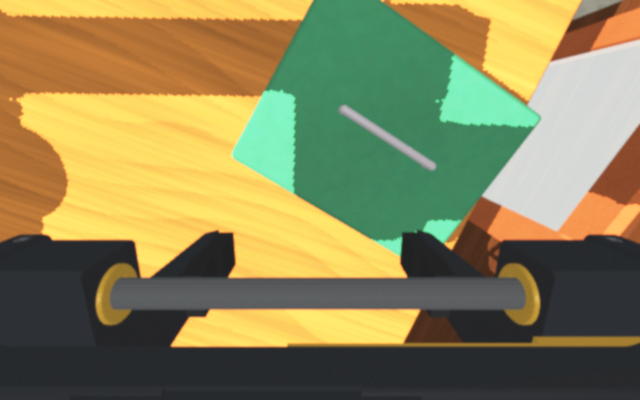

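The wrist view only shows the toolbox at about (390,120). The move was refused, probably because the rows lacked some keys, so I'll give all of them.

Emit:
carry_out:
  deltas:
    - {"fingers": 60, "x": 2, "y": 3.5, "z": 0, "wx": 0, "wy": 0, "wz": -0.18}
    - {"fingers": 60, "x": 4, "y": 7, "z": 0, "wx": 0, "wy": 0, "wz": -0.36}
    - {"fingers": 60, "x": 6, "y": 10.5, "z": 0, "wx": 0, "wy": 0, "wz": -0.54}
    - {"fingers": 60, "x": 8, "y": 14.2, "z": 0, "wx": 0, "wy": 0, "wz": -0.7}
    - {"fingers": 60, "x": 8, "y": 14.2, "z": 0, "wx": 0, "wy": 0, "wz": -0.785}
    - {"fingers": 60, "x": 8, "y": 14.2, "z": 0, "wx": 0, "wy": 0, "wz": -0.785}
    - {"fingers": 60, "x": 8, "y": 14.2, "z": 0, "wx": 0, "wy": 0, "wz": -0.785}
    - {"fingers": 60, "x": 8, "y": 14.2, "z": 0, "wx": 0, "wy": 0, "wz": -0.785}
    - {"fingers": 60, "x": 8, "y": 14.2, "z": 0, "wx": 0, "wy": 0, "wz": -0.785}
    - {"fingers": 60, "x": 8, "y": 14.2, "z": 0, "wx": 0, "wy": 0, "wz": -0.785}
  grip_force: 40

```text
t: 2.75
eef_pos: [0.4308, -0.2802, 0.2387]
tcp_rot: [-0.0, -0.537, 0.844, -0.0]
ft_force: [-0.5, 0.3, 0.0]
width: 0.0597
```

```bash
python3 - <<'E'
from h import *
log()
p=cams.camera('wrist');save(p,'w2.png');print(p['world_from_camera'])
t=cams.camera('top')
for q in ['spanner_grip','spanner_eye']:
  for P in (p,t):
    for r in finder.pinpoint(q,P)[:2]: print(q,r['p'],r['centre'],proj(P,r['centre']))
E
```

```text
t 2.75
qpos [-0.6249 -0.043   1.943  -0.0004  1.2416  1.3828]
eef_pos [ 0.4308 -0.2802  0.2387]
tcp_rot [-0.0002 -0.5371  0.8435 -0.0001]
ft_force [-0.5446  0.2751  0.0498]
width 0.0597
[[-0.4238  0.8751  0.2336  0.4912]
 [-0.9058 -0.4095 -0.109  -0.3074]
 [ 0.0003 -0.2578  0.9662  0.3841]
 [ 0.      0.      0.      1.    ]]
spanner_grip 0.93 [0.4326, -0.2728, 0.0078] [312.2007 174.0764]
spanner_grip 0.72 [0.4341, -0.2757, 0.0067] [410.2996 236.6391]
spanner_eye 0.9 [0.3156, -0.2206, 0.0019] [314.3118 263.1867]
spanner_eye 0.48 [0.4302, -0.2759, 0.0069] [315.1999 174.6141]
spanner_eye 0.53 [0.3131, -0.2235, 0.0106] [395.7353 273.3856]
```

View pics/w2.png

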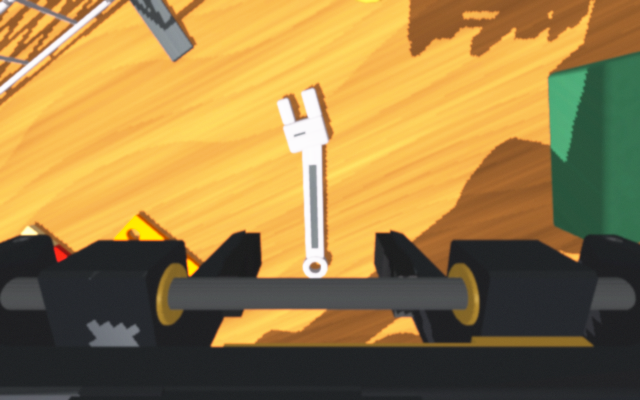

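The wrist view shows the spanner with its eye at (315,266), the handle running vertically to the head at (305,125), and the grip point near (312,174).

```bash
python3 - <<'E'
from h import *
p=cams.camera('wrist')
# white mask restricted
c=p['color'].astype(int); 
for row in (160,180,200,220,240):
    xs=[x for x in range(290,345) if c[row,x].min()>150]
    m=np.mean([xs[0],xs[-1]]);print(row,xs[0],xs[-1],ray(p,(m,row),.0115))
print('eye',ray(p,(315,266.5),.012))
q=[[-1.2579,.2639,1.604,1.2737],[-.6249,-.043,1.943,1.2416]]
P=[[.2313,-.6341,.2387],[.4308,-.2802,.2387]]
A=[];b=[]
for a,x in zip(q,P):
    A.append([1,np.sin(a[1]),np.sin(a[1]+a[2]),0]);b.append(np.hypot(x[0],x[1]))
    A.append([0,np.cos(a[1]),np.cos(a[1]+a[2]),1]);b.append(x[2])
print(np.linalg.cond(A),np.linalg.solve(A,b))
E
```

```text
160 303 322 [ 0.4494 -0.2804  0.0115]
180 303 322 [ 0.4264 -0.2696  0.0115]
200 304 322 [ 0.4023 -0.2589  0.0115]
220 305 323 [ 0.377  -0.2484  0.0115]
240 306 323 [ 0.3511 -0.237   0.0115]
eye [ 0.3155 -0.221   0.012 ]
133.54315178775133 [ 0.0016  0.5117  0.5646 -0.09  ]
```

Emit:
carry_out:
  deltas:
    - {"fingers": 60, "x": 0.07, "y": 0.24, "z": -2.3, "wx": 0, "wy": 0, "wz": 0.022}
    - {"fingers": 60, "x": 0.07, "y": 0.24, "z": -4.6, "wx": 0, "wy": 0, "wz": 0.022}
    - {"fingers": 60, "x": 0.07, "y": 0.24, "z": -6.9, "wx": 0, "wy": 0, "wz": 0.022}
    - {"fingers": 60, "x": 0.07, "y": 0.24, "z": -8.6, "wx": 0, "wy": 0, "wz": 0.022}
    - {"fingers": 50, "x": 0.07, "y": 0.24, "z": -9.42, "wx": 0, "wy": 0, "wz": 0.022}
    - {"fingers": 40, "x": 0.07, "y": 0.24, "z": -9.42, "wx": 0, "wy": 0, "wz": 0.022}
    - {"fingers": 0, "x": 0.07, "y": 0.24, "z": -9.42, "wx": 0, "wy": 0, "wz": 0.022}
    - {"fingers": 0, "x": 0.07, "y": 0.24, "z": -9.42, "wx": 0, "wy": 0, "wz": 0.022}
    - {"fingers": 0, "x": 0.07, "y": 0.24, "z": -9.42, "wx": 0, "wy": 0, "wz": 0.022}
    - {"fingers": 0, "x": 0.07, "y": 0.24, "z": -9.42, "wx": 0, "wy": 0, "wz": 0.022}
  grip_force: 50

```text
t: 4.35
eef_pos: [0.4333, -0.2734, 0.0035]
tcp_rot: [0.0, -0.547, 0.837, -0.0]
ft_force: [0.4, -1.3, -0.3]
width: 0.0233
```

```bash
python3 - <<'E'
from h import *
log()
p=cams.camera('wrist');save(p,'w3.png')
from scipy.spatial.transform import Rotation as R
import json
for l in open('log.txt'):
    o=json.loads(l);q=o['qpos'];w=o['tcp_rot'];M=R.from_quat([w[1],w[2],w[3],w[0]]).as_matrix()
    print(R.from_matrix(R.from_euler('ZYZYZ',[0]*5).as_matrix() if 0 else (R.from_euler('z',q[0])*R.from_euler('y',q[1]+q[2])*R.from_euler('z',q[3])*R.from_euler('y',q[4])*R.from_euler('z',q[5])).as_matrix().T@M).as_rotvec())
E
```

```text
t 4.35
qpos [-0.6114  0.231   2.138  -0.0002  0.7718  1.3727]
eef_pos [ 0.4333 -0.2734  0.0035]
tcp_rot [ 0.0001 -0.547   0.8371 -0.0004]
ft_force [ 0.4103 -1.3357 -0.2959]
width 0.0233
[-0.      0.      3.1416]
[0.     0.     3.1416]
[ 0.     -0.      3.1416]
```

View pics/w3.png

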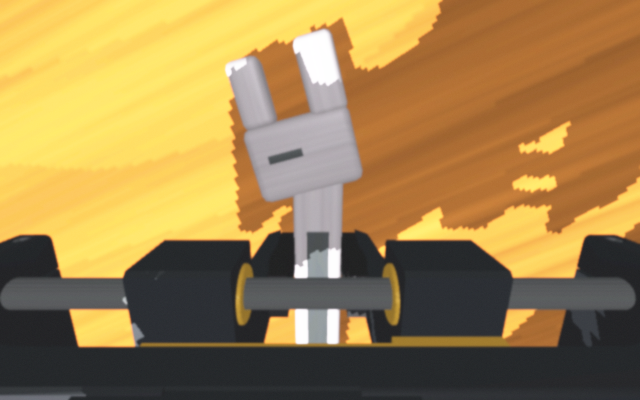

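The view shows the spanner between the jaws, handle at (318,270) and head at (300,155). Width 23.3 mm, so it is gripped. Lifting, with a small tilt to calibrate the kinematics.

Emit:
carry_out:
  deltas:
    - {"fingers": 0, "x": 0, "y": 0, "z": 1, "wx": 0, "wy": 0, "wz": 0}
    - {"fingers": 0, "x": 0, "y": 0, "z": 3, "wx": 0, "wy": 0, "wz": 0}
    - {"fingers": 0, "x": 0, "y": 1, "z": 5, "wx": 0, "wy": 0, "wz": 0}
    - {"fingers": 0, "x": 0, "y": 2, "z": 7, "wx": -0.03, "wy": -0.09, "wz": 0}
    - {"fingers": 0, "x": 0, "y": 3, "z": 9, "wx": -0.06, "wy": -0.18, "wz": 0}
    - {"fingers": 0, "x": 0, "y": 4, "z": 11, "wx": -0.1, "wy": -0.28, "wz": 0}
    - {"fingers": 0, "x": 0, "y": 4.5, "z": 12, "wx": -0.1, "wy": -0.28, "wz": 0}
    - {"fingers": 0, "x": 0, "y": 5, "z": 12, "wx": -0.1, "wy": -0.28, "wz": 0}
    - {"fingers": 0, "x": 0, "y": 5, "z": 12, "wx": -0.1, "wy": -0.28, "wz": 0}
    - {"fingers": 0, "x": 0, "y": 5, "z": 12, "wx": -0.1, "wy": -0.28, "wz": 0}

```text
t: 5.65
eef_pos: [0.4322, -0.1479, 0.3004]
tcp_rot: [0.088, -0.541, 0.828, -0.116]
ft_force: [-0.3, 0.4, -3.9]
width: 0.0234
```

```bash
python3 - <<'E'
from h import *
log()
from scipy.optimize import least_squares
L=[json.loads(l) for l in open('log.txt')]
def res(p):
    a1,d1,L2,L3,e,Lt=p;r=[]
    for o in L:
        q=o['qpos'];x=o['eef_pos'];s=q[1]+q[2];u=s+q[4]
        r+=[a1+L2*np.sin(q[1])+L3*np.sin(s)+e*np.cos(s)+Lt*np.sin(u)-np.hypot(x[0],x[1]), d1+L2*np.cos(q[1])+L3*np.cos(s)-e*np.sin(s)+Lt*np.cos(u)-x[2]]
    return r
s=least_squares(res,[0,.2,.5,.56,0,.3]);print(s.x,np.abs(s.fun).max())
s=least_squares(lambda p:res([0,p[0],p[1],p[2],0,p[3]]),[.2,.5,.56,.3]);print(s.x,np.abs(s.fun).max())
E
```

```text
t 5.65
qpos [-0.3956 -0.4014  2.1417  0.017   1.1092  1.5829]
eef_pos [ 0.4322 -0.1479  0.3004]
tcp_rot [ 0.0881 -0.5413  0.8281 -0.1161]
ft_force [-0.3047  0.4347 -3.9483]
width 0.0234
[0.0006 0.253  0.5116 0.5661 0.0012 0.3413] 1.1327328557853011e-05
[0.2527 0.5112 0.5662 0.3416] 0.00030096569529755243
```

Kinematics fit well. Now I'll refine the hook pose by overlaying a model.

```bash
cat > ov.py <<'E'
from h import *
def hookpts(o,yaw):
    c,s=np.cos(yaw),np.sin(yaw);f=np.array([c,s,0]);y=np.array([-s,c,0]);o=np.array(o)
    b=o-.036*f;t=b-.0328*f+np.array([0,0,.023]);return o,b,t,f,y
def overlay(p,o,yaw,crop,k,name):
    im=cv2.cvtColor(p['color'],cv2.COLOR_RGB2BGR);x0,y0,w,h=crop
    im=cv2.resize(im[y0:y0+h,x0:x0+w],None,fx=k,fy=k,interpolation=cv2.INTER_CUBIC)
    def P(X): u=proj(p,X);return tuple(int(round(v)) for v in ((u[0]-x0+.5)*k,(u[1]-y0+.5)*k))
    O,b,t,f,y=hookpts(o,yaw)
    cv2.line(im,P(O),P(b),(0,0,255),1);cv2.line(im,P(b),P(t),(0,255,0),1)
    r=np.array([O[0],O[1],0])  # foot of plane under hook
    rk=r+.0820*y
    for sy in(-.225,.225):
        a=rk+sy*y;cv2.line(im,P(a),P(a+[0,0,.485]),(255,0,255),1)
        cv2.line(im,P(a),P(a-.08*f),(255,255,0),1)
    cv2.line(im,P(rk-.225*y+[0,0,.485]),P(rk+.225*y+[0,0,.485]),(255,0,255),1)
    cv2.imwrite('pics/'+name,im)
E
python3 - <<'E'
from ov import *
o=(.682,-.048,.312);yw=np.radians(5.3)
t=cams.camera('top');s=cams.camera('scene')
overlay(t,o,yw,(200,80,230,120),3.4,'t_ov1.png')
overlay(s,o,yw,(220,90,230,270),2.2,'s_ov1.png')
for P in(t,s):
  for q in ['hook','hook_bend','hook_tip','rack']:
    for r in finder.pinpoint(q,P)[:2]: print(q,r['p'],r['centre'],proj(P,r['centre']))
E
```

```text
hook 0.5 [0.6787, -0.0444, 0.3108] [344.2757 136.6149]
hook_bend 0.5 [0.6444, -0.0496, 0.314] [346.2845 148.4908]
hook_tip 0.65 [0.6197, -0.0524, 0.3391] [347.7855 154.7477]
rack 0.67 [0.6707, 0.0336, -0.0034] [318.6288 168.3392]
hook 0.6 [0.6859, -0.0501, 0.3112] [296.4903 204.8355]
hook_bend 0.56 [0.65, -0.0516, 0.3115] [293.3955 197.1904]
hook_tip 0.74 [0.6125, -0.0542, 0.3384] [289.8833 180.5514]
rack 0.9 [0.6758, 0.0355, -0.0008] [325.4162 293.9899]
```

View pics/t_ov1.png

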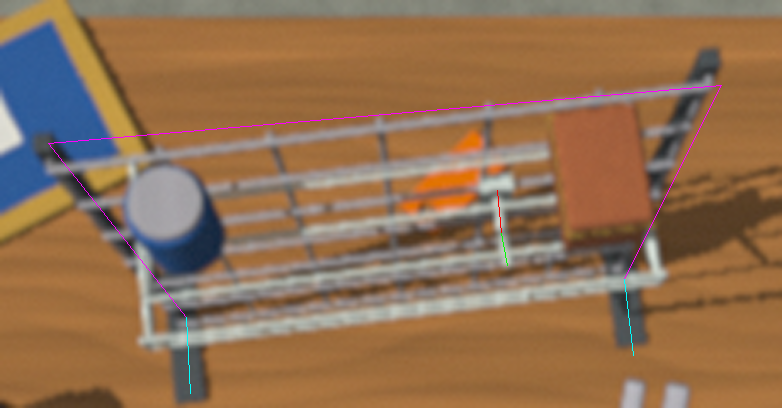

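View pics/s_ov1.png

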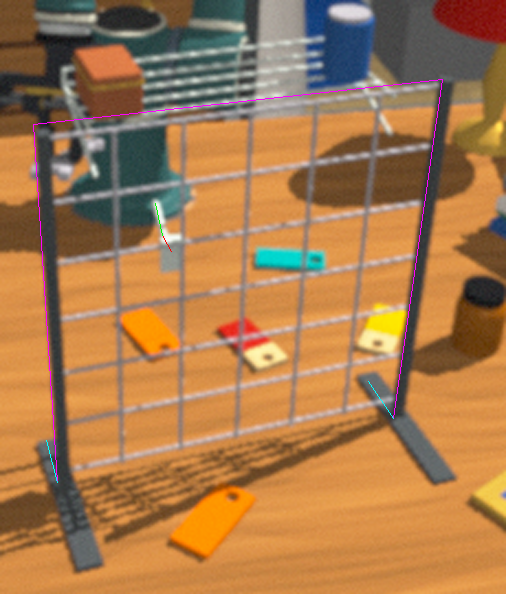

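```bash
python3 - <<'E'
from ov import *
from scipy.optimize import least_squares
t=cams.camera('top');s=cams.camera('scene')
T=lambda u,v:np.array([u/3.4+200-.5,v/3.4+80-.5]);S=lambda u,v:np.array([u/2.2+220-.5,v/2.2+90-.5])
def model(p):
    x,y,yaw,off=p;O,b,tp,f,yy=hookpts((x,y,.312),yaw);rk=np.array([x,y,0])+off*yy
    return dict(O=O,b=b,t=tp,Rt=rk-.225*yy+[0,0,.485],Lt=rk+.225*yy+[0,0,.485],Rb=rk-.225*yy,Lb=rk+.225*yy)
obs=[(t,'Lt',T(46,169),1),(t,'Rt',T(714,81),1),(s,'Rt',S(40,130),1),(s,'Lt',S(446,82),1),(s,'Rb',S(66,475),1),(s,'Lb',S(401,416),1),
 (t,'b',np.array([346.2,148.3]),1),(s,'b',np.array([293.3,197.6]),1),(s,'t',np.array([289.8,180.5]),1),(t,'t',np.array([347.8,154.8]),1),(t,'O',np.array([344.5,135.8]),.5),(s,'O',np.array([296.8,204.5]),.5)]
def res(p):
    m=model(p);return np.concatenate([w*(proj(c,m[k])-u) for c,k,u,w in obs])
r=least_squares(res,[.682,-.048,.12,.082],loss='soft_l1');print(r.x,np.degrees(r.x[2]));print(res(r.x).reshape(-1,2).round(1))
overlay(t,(*r.x[:2],.312),r.x[2],(200,80,230,120),3.4,'t_ov2.png')
overlay(s,(*r.x[:2],.312),r.x[2],(220,90,230,270),2.2,'s_ov2.png')
E
```

```text
[ 0.6829 -0.0465  0.1091  0.087 ] 6.253529465180971
[[-2.2 -5.6]
 [-0.9  0. ]
 [ 0.  -2.4]
 [-0.3 -2.3]
 [-1.4  3.6]
 [-2.4 -0.3]
 [ 0.4 -0.6]
 [ 0.4 -1.2]
 [ 0.3  1.6]
 [ 0.5  2.3]
 [ 0.3 -0.4]
 [ 0.5 -0.4]]
```

View pics/t_ov2.png

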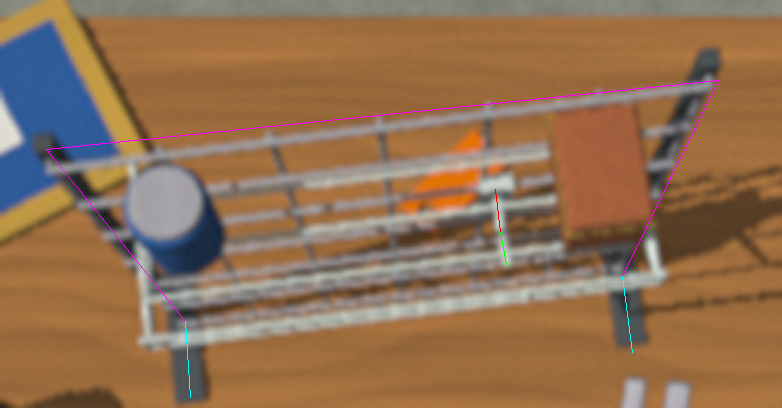

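View pics/s_ov2.png

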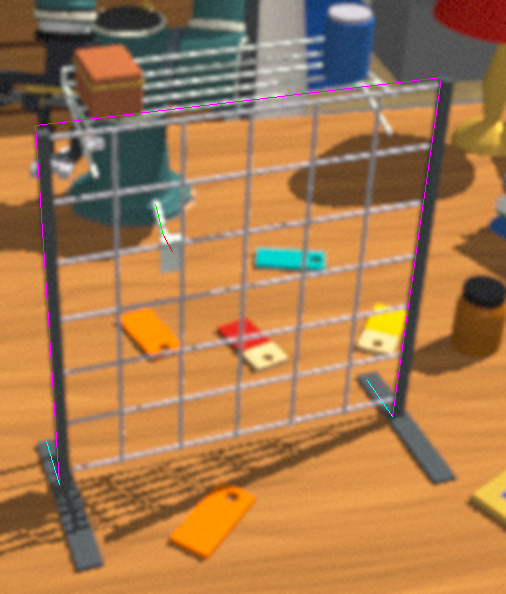

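```bash
cat > kin.py <<'E'
import numpy as np
from scipy.spatial.transform import Rotation as R
d1,L2,L3,Lt=.2527,.5112,.5662,.3416
LO=np.array([-2.63,-.94,.31,-1.31,0,-2.55]);HI=np.array([2.63,2.18,2.57,4.45,2.66,2.55])
Ry=lambda a:R.from_euler('y',a);Rz=lambda a:R.from_euler('z',a)
def fk(q):
    a=Rz(q[0])*Ry(q[1]);b=a*Ry(q[2]);c=b*Rz(q[3])*Ry(q[4])*Rz(q[5]+np.pi)
    p=np.array([0,0,d1])+a.apply([0,0,L2])+b.apply([0,0,L3])+c.apply([0,0,Lt]);return p,c
def ik(p,rot,flip):
    w=np.array(p)-rot.apply([0,0,Lt])-[0,0,d1];r=np.hypot(w[0],w[1]);D=np.hypot(r,w[2])
    c3=(D*D-L2**2-L3**2)/(2*L2*L3)
    if abs(c3)>1:return None
    q1=np.arctan2(w[1],w[0]);q3=np.arccos(c3);q2=np.arctan2(r,w[2])-np.arctan2(L3*np.sin(q3),L2+L3*np.cos(q3))
    m=(Rz(q1)*Ry(q2+q3)).inv()*rot*Rz(-np.pi);M=m.as_matrix()
    q5=np.arccos(np.clip(M[2,2],-1,1));q4=np.arctan2(M[1,2],M[0,2]);q6=np.arctan2(M[2,1],-M[2,0])
    def wr(a,lo): return (a-lo)%(2*np.pi)+lo
    q4=wr(q4,-1.31-.26);q6=wr(q6,-np.pi)
    return np.array([q1,q2,q3,q4,q5,q6])
def inlim(q): return bool(np.all(q>LO)&np.all(q<HI))
E
python3 - <<'E'
from h import *;from kin import *
o=monitor.get_obs();print(fk(o['qpos'])[0],o['eef_pos'])
w=o['tcp_rot'];rot=R.from_quat([w[1],w[2],w[3],w[0]]);print(ik(o['eef_pos'],rot,0),o['qpos'])
yaw=.122;f=np.array([np.cos(yaw),np.sin(yaw),0]);z=np.array([0,0,1.]);l=np.array([-f[1],f[0],0])
b=np.array([.6829,-.0465,.312])-.036*f;bar=-f*np.cos(.611)+z*np.sin(.611);tip=b+.04*bar;print('bend',b,'tip',tip)
def pose(eye,tau):
    zz=f*np.cos(tau)-z*np.sin(tau);yy=f*np.sin(tau)+z*np.cos(tau)
    rot=R.from_matrix(np.stack([l,yy,zz],1));return eye-rot.apply([0,.129,-.003]),rot
for nm,eye,tau in [('pre',tip+.03*bar,.4),('tip',tip,.4),('mid',b+.012*bar,.4),('hang',b+.014*f-z*.004,.05),('hang0',b+.014*f-z*.004,0),('back',b-.12*f,.0)]:
    p,r=pose(eye,tau);q=ik(p,r,0);print(nm,p,q,inlim(q) if q is not None else '')
E
```

```text
[ 0.4244 -0.1715  0.3036] [ 0.4331 -0.1482  0.3033]
[-0.3259 -0.4039  2.1394 -0.0056  1.1086  1.6599] [-0.3955 -0.4039  2.1389  0.0172  1.1095  1.5832]
bend [ 0.6472 -0.0509  0.312 ] tip [ 0.6146 -0.0549  0.3349]
pre [ 0.5431 -0.0636  0.2322] [-0.4158 -0.3589  2.6329  1.9975  0.5448  2.4248] False
tip [ 0.5675 -0.0606  0.215 ] [-0.3698 -0.2513  2.6063  2.1709  0.5551  2.258 ] False
mid [ 0.5903 -0.0579  0.1989] [-0.333  -0.1552  2.5772  2.3054  0.5769  2.1306] False
hang [ 0.6576 -0.0496  0.179 ] [-0.2782  0.3266  2.5142  2.7183  1.2448  1.6929] True
hang0 [ 0.664  -0.0488  0.179 ] [-0.2713  0.3858  2.4969  2.7362  1.3321  1.6719] True
back [ 0.531  -0.0651  0.183 ] [-0.5073  0.2811  2.7226  2.5078  1.4595  1.6523] False
```

```bash
cat > fit.py <<'E'
from h import *;from kin import *;import kin
from scipy.optimize import least_squares
L=[json.loads(l) for l in open('log.txt')]
def fkp(q,p):
    dy,d1,L2,L3,Lt=p[:5];a=Rz(q[0])*Ry(q[1]);b=a*Ry(q[2]);c=b*Rz(q[3])*Ry(q[4])*Rz(q[5]+np.pi)
    return Rz(q[0]).apply([0,dy,0])+[0,0,d1]+a.apply([0,0,L2])+b.apply([0,0,L3])+c.apply([0,0,Lt])
s=least_squares(lambda p:np.concatenate([fkp(o['qpos'],p)-o['eef_pos'] for o in L]),[.02,.25,.51,.56,.34])
print(s.x,np.abs(s.fun).max())
E
python3 fit.py
```

```text
[0.0249 0.2508 0.5109 0.5657 0.3397] 0.0003374328352441225
```

```bash
sed -i 's/^d1,L2.*/dy,d1,L2,L3,Lt=.0249,.2508,.5109,.5657,.3397/; s/p=np.array(\[0,0,d1\])+/p=Rz(q[0]).apply([0,dy,0])+[0,0,d1]+/; s/r=np.hypot(w\[0\],w\[1\]);/rho=np.hypot(w[0],w[1]);r=np.sqrt(max(rho*rho-dy*dy,1e-6));/; s/q1=np.arctan2(w\[1\],w\[0\]);/q1=np.arctan2(w[1],w[0])-np.arcsin(min(1,dy\/rho));/' kin.py
cat > hk.py <<'E'
from kin import *
yaw=.122;f=np.array([np.cos(yaw),np.sin(yaw),0]);z=np.array([0,0,1.]);l=np.array([-f[1],f[0],0])
b=np.array([.6829,-.0465,.312])-.036*f;bar=-f*np.cos(.611)+z*np.sin(.611);tip=b+.04*bar
def pose(eye,tau,psi=yaw,off=(0,.129,-.003)):
    g=np.array([np.cos(psi),np.sin(psi),0]);ll=np.array([-g[1],g[0],0])
    zz=g*np.cos(tau)-z*np.sin(tau);yy=g*np.sin(tau)+z*np.cos(tau)
    rot=R.from_matrix(np.stack([ll,yy,zz],1));lean=np.degrees(np.arccos(-zz@bar));return eye-rot.apply(off),rot,lean
E
python3 - <<'E'
from h import *;from hk import *
o=monitor.get_obs();w=o['tcp_rot'];rot=R.from_quat([w[1],w[2],w[3],w[0]]);print(fk(o['qpos'])[0]-o['eef_pos'],ik(o['eef_pos'],rot,0)-o['qpos'])
for nm,eye in [('pre',tip+.02*bar),('tip',tip),('mid',b+.012*bar)]:
  for tau in (.2,.3,.4,.5,.6,.7):
    for psi in (-.25,-.1,.122,.35,.5):
        p,r,lean=pose(eye,tau,psi);q=ik(p,r,0)
        if inlim(q) : print(nm,tau,psi,round(lean),q)
for nm,eye,t in [('hang',b+.014*f-z*.004,0),('hang',b+.014*f-z*.004,.1),('back30',b-.016*f,0),('back30up',b-.016*f,.2)]:
    for psi in (-.25,-.1,.122,.35,.5):
        p,r,lean=pose(eye,t,psi);q=ik(p,r,0);print(nm,psi,t,q,inlim(q))
E
```

```text
[-0. -0.  0.] [ 0.  0. -0. -0. -0.  0.]
pre 0.2 0.35 26 [-0.6728  0.0205  2.546   1.9365  1.1103  2.1156]
pre 0.2 0.5 31 [-0.7393  0.104   2.454   1.7383  1.2222  2.1584]
pre 0.3 0.35 21 [-0.6841 -0.0848  2.5389  1.7981  1.0023  2.2747]
pre 0.3 0.5 26 [-0.7501  0.0124  2.4467  1.6229  1.1382  2.2907]
pre 0.4 0.35 17 [-0.6857 -0.1761  2.52    1.633   0.9171  2.4584]
pre 0.4 0.5 22 [-0.7516 -0.0692  2.4298  1.4922  1.0701  2.4372]
pre 0.6 -0.25 18 [ 0.0194 -0.4799  2.5561 -1.1109  0.2476 -0.3177]
pre 0.7 -0.25 18 [ 0.0094 -0.5038  2.5002 -0.6085  0.3502 -0.822 ]
pre 0.7 -0.1 11 [-0.1836 -0.5319  2.5146  0.2203  0.2967 -1.8357]
tip 0.2 0.35 26 [-0.6374  0.0767  2.5234  1.9857  1.1057  2.0729]
tip 0.2 0.5 31 [-0.7062  0.1526  2.4325  1.7773  1.2097  2.1264]
tip 0.3 0.35 21 [-0.648  -0.0279  2.5193  1.8535  0.9901  2.2249]
tip 0.3 0.5 26 [-0.7166  0.0613  2.4279  1.6641  1.1197  2.2558]
tip 0.4 0.35 17 [-0.6495 -0.1199  2.5034  1.6914  0.8954  2.4054]
tip 0.4 0.5 22 [-0.7181 -0.0209  2.4136  1.5337  1.045   2.4019]
tip 0.6 -0.1 10 [-0.1682 -0.4405  2.5585  0.8077  0.0779 -2.4155]
tip 0.7 
[... 1588 characters left out ...]
k30 -0.25 0 [0.0183 0.3405 2.5602 3.4174 1.3387 1.5058] True
back30 -0.1 0 [-0.1487  0.3323  2.5789  3.0915  1.3407  1.5822] False
back30 0.122 0 [-0.3858  0.3448  2.5506  2.6206  1.3562  1.6924] True
back30 0.35 0 [-0.5604  0.385   2.4617  2.2099  1.3916  1.8062] True
back30 0.5 0 [-0.6305  0.4232  2.3801  1.9891  1.4289  1.8789] True
back30up -0.25 0.2 [0.0357 0.0753 2.6098 3.4917 0.9363 1.4159] False
back30up -0.1 0.2 [-0.1521  0.0565  2.6312  3.0773  0.9176  1.5995] False
back30up 0.122 0.2 [-0.4172  0.0848  2.5988  2.4949  0.9884  1.8461] False
back30up 0.35 0.2 [-0.6038  0.1647  2.4991  2.0468  1.1183  2.001 ] True
back30up 0.5 0.2 [-0.6744  0.2298  2.4094  1.8261  1.2065  2.0662] True
```

```bash
cat >> hk.py <<'E'
def pose2(eye,tau,psi,roll,off=(0,.129,-.003)):
    _,rot,lean=pose(eye,tau,psi);rot=rot*Rz(roll);return eye-rot.apply(off),rot,lean
E
python3 - <<'E'
from h import *;from hk import *
c=[]
E=[tip+.022*bar,tip,b+.012*bar]
lo=LO+.04;hi=HI-.04
for tau in np.arange(.1,.75,.05):
  for psi in np.arange(-.3,.6,.05):
    for roll in np.arange(-.8,.81,.1):
      Q=[]
      for e in E:
        p,r,lean=pose2(e,tau,psi,roll);q=ik(p,r,0);Q.append(q)
      if all(np.all(q>lo)&np.all(q<hi)&(q[4]>.35) for q in Q): c.append((lean,abs(roll),tau,psi,roll,Q))
c.sort(key=lambda a:a[0]+6*a[1])
for x in c[:14]: print(np.round([x[0],*x[2:5]],2),x[5][0],x[5][2])
E
```

```text
[ 1.21  0.6   0.1  -0.6 ] [-0.6272 -0.3586  2.4459  1.2432  0.6181  2.4711] [-0.5462 -0.2284  2.4162  1.4126  0.5273  2.3216]
[ 1.46  0.6   0.15 -0.6 ] [-0.6573 -0.3231  2.4228  1.2479  0.68    2.415 ] [-0.5767 -0.1981  2.393   1.3944  0.5908  2.2878]
[ 1.21  0.6   0.1  -0.7 ] [-0.6419 -0.3424  2.4225  1.2322  0.6326  2.3757] [-0.5618 -0.2168  2.3935  1.3888  0.5418  2.2388]
[ 1.46  0.6   0.15 -0.7 ] [-0.669  -0.3067  2.3985  1.2369  0.692   2.3216] [-0.5896 -0.186   2.3695  1.3733  0.6032  2.2043]
[ 1.21  0.6   0.1  -0.8 ] [-0.6527 -0.3276  2.398   1.2191  0.6447  2.2855] [-0.5738 -0.2063  2.3699  1.3641  0.5541  2.1598]
[ 3.74  0.55  0.15 -0.4 ] [-0.6323 -0.3395  2.4908  1.3972  0.6562  2.4803] [-0.5485 -0.2014  2.4569  1.5855  0.5803  2.3104]
[ 1.46  0.6   0.15 -0.8 ] [-0.6771 -0.2918  2.3735  1.2243  0.7021  2.2329] [-0.5992 -0.1751  2.3452  1.3513  0.6137  2.1244]
[ 3.65  0.55  0.1  -0.5 ] [-0.618  -0.3574  2.4921  1.3969  0.6058  2.4239] [-0.5346 -0.2182  2.4589  1.6034  0.5302  2.2364]
[ 2.46  0.65  0.1  -0.7 ] [-0.6298 -0.3533  2.3964  1.1017  0.6373  2.508 ] [-0.5518 -0.2313  2.3694  1.2318  0.5376  2.3986]
[ 3.73  0.6   0.2  -0.5 ] [-0.6706 -0.3048  2.4219  1.2551  0.7261  2.4631] [-0.5897 -0.1806  2.3914  1.3921  0.638   2.3451]
[ 3.74  0.55  0.15 -0.5 ] [-0.652  -0.3216  2.4691  1.3854  0.6731  2.3817] [-0.5687 -0.1885  2.4361  1.5608  0.596   2.2249]
[ 2.58  0.65  0.15 -0.7 ] [-0.6564 -0.3186  2.3733  1.1183  0.6931  2.4421] [-0.579  -0.2011  2.3461  1.2342  0.5966  2.3462]
[ 3.65  0.55  0.1  -0.6 ] [-0.6372 -0.3415  2.4701  1.3821  0.623   2.3294] [-0.5544 -0.2075  2.4379  1.5735  0.5456  2.1571]
[ 2.46  0.65  0.1  -0.8 ] [-0.6401 -0.3368  2.3717  1.0929  0.6493  2.4132] [-0.5633 -0.2189  2.3453  1.213   0.5507  2.3133]
```

```bash
cat > plan.py <<'E'
from h import *;from hk import *
def cur():
    o=monitor.get_obs();w=o['tcp_rot'];return o['qpos'],np.array(o['eef_pos']),R.from_quat([w[1],w[2],w[3],w[0]])
def row(p,r,p0,r0,fing):
    d=(p-p0)/.025;w=(r*r0.inv()).as_rotvec()
    return '{"fingers": %g, "x": %.2f, "y": %.2f, "z": %.2f, "wx": %.2f, "wy": %.2f, "wz": %.2f}'%(fing,*d,*w)
def emit(seq,fing=0,start=None,off=(0,.129,-.003)):
    q,p0,r0=cur() if start is None else start
    pp,rp=p0,r0
    for p,r in seq:
        qq=ik(p,r,0)
        print(row(p,r,p0,r0,fing)+',')
        print('    #',qq.round(2),inlim(qq),'eye',(p+r.apply(off)).round(3),'head',(p+r.apply([0,-.10,-.003])).round(3),'step mm %.0f deg %.1f'%(1000*np.linalg.norm(p-pp),np.degrees((r*rp.inv()).magnitude())))
        pp,rp=p,r
E
python3 - <<'E'
from plan import *
q0,p0,r0=cur()
pt,rt,_=pose2(tip+.055*bar,.55,.15,-.5);qt=ik(pt,rt,0);print(qt,inlim(qt))
emit([fk(q0+(qt-q0)*s) for s in np.arange(1,11)/10])
E
```

```text
[-0.7165 -0.4078  2.4839  1.286   0.7436  2.4686] True
{"fingers": 0, "x": 0.34, "y": 0.85, "z": -0.63, "wx": 0.14, "wy": -0.06, "wz": -0.14},
    # [-0.43 -0.4   2.17  0.14  1.07  1.67] True eye [ 0.339 -0.056  0.255] head [ 0.52  -0.181  0.318] step mm 28 deg 11.9
{"fingers": 0, "x": 0.74, "y": 1.59, "z": -1.09, "wx": 0.28, "wy": -0.11, "wz": -0.29},
    # [-0.46 -0.4   2.21  0.27  1.04  1.76] True eye [ 0.362 -0.019  0.25 ] head [ 0.519 -0.178  0.301] step mm 24 deg 12.1
{"fingers": 0, "x": 1.18, "y": 2.17, "z": -1.38, "wx": 0.42, "wy": -0.16, "wz": -0.45},
    # [-0.49 -0.41  2.24  0.4   1.    1.85] True eye [0.389 0.011 0.253] head [ 0.517 -0.176  0.286] step mm 20 deg 12.4
{"fingers": 0, "x": 1.65, "y": 2.57, "z": -1.54, "wx": 0.56, "wy": -0.20, "wz": -0.61},
    # [-0.52 -0.41  2.28  0.52  0.96  1.94] True eye [0.419 0.033 0.262] head [ 0.514 -0.175  0.272] step mm 16 deg 12.6
{"fingers": 0, "x": 2.12, "y": 2.78, "z": -1.60, "wx": 0.70, "wy": -0.24, "wz": -0.78},
    # [-0.56 -0.41  2.31  0.65  0.93  2.03] True eye [0.45  0.045 0.276] head [ 0.511 -0.176  0.257] step mm 13 deg
[... 356 characters left out ...]
[0.511 0.035 0.314] head [ 0.501 -0.178  0.231] step mm 12 deg 13.1
{"fingers": 0, "x": 3.29, "y": 2.13, "z": -1.45, "wx": 1.13, "wy": -0.33, "wz": -1.31},
    # [-0.65 -0.41  2.41  1.03  0.82  2.29] True eye [0.537 0.013 0.334] head [ 0.495 -0.18   0.218] step mm 13 deg 13.3
{"fingers": 0, "x": 3.51, "y": 1.52, "z": -1.40, "wx": 1.28, "wy": -0.36, "wz": -1.49},
    # [-0.68 -0.41  2.45  1.16  0.78  2.38] True eye [ 0.557 -0.019  0.352] head [ 0.489 -0.182  0.206] step mm 16 deg 13.4
{"fingers": 0, "x": 3.60, "y": 0.73, "z": -1.40, "wx": 1.43, "wy": -0.39, "wz": -1.67},
    # [-0.72 -0.41  2.48  1.29  0.74  2.47] True eye [ 0.57  -0.06   0.367] head [ 0.482 -0.185  0.195] step mm 20 deg 13.5
```

```bash
python3 - <<'E'
from plan import *
q0,p0,r0=cur()
pt,rt,_=pose2(tip+.055*bar,.55,.15,-.5);qt=ik(pt,rt,0)
emit([fk(q0+(qt-q0)*s) for s in np.arange(1,11)/13.])
E
```

```text
{"fingers": 0, "x": 0.26, "y": 0.67, "z": -0.50, "wx": 0.11, "wy": -0.04, "wz": -0.11},
    # [-0.42 -0.4   2.17  0.11  1.08  1.65] True eye [ 0.334 -0.066  0.257] head [ 0.52  -0.182  0.322] step mm 22 deg 9.1
{"fingers": 0, "x": 0.55, "y": 1.27, "z": -0.90, "wx": 0.21, "wy": -0.08, "wz": -0.22},
    # [-0.44 -0.4   2.19  0.21  1.05  1.72] True eye [ 0.351 -0.036  0.251] head [ 0.52  -0.179  0.309] step mm 19 deg 9.3
{"fingers": 0, "x": 0.87, "y": 1.78, "z": -1.19, "wx": 0.32, "wy": -0.12, "wz": -0.34},
    # [-0.47 -0.4   2.22  0.31  1.03  1.79] True eye [ 0.37  -0.009  0.25 ] head [ 0.519 -0.177  0.297] step mm 17 deg 9.4
{"fingers": 0, "x": 1.21, "y": 2.21, "z": -1.40, "wx": 0.43, "wy": -0.16, "wz": -0.46},
    # [-0.49 -0.41  2.25  0.41  1.    1.86] True eye [0.391 0.013 0.253] head [ 0.517 -0.176  0.285] step mm 15 deg 9.5
{"fingers": 0, "x": 1.57, "y": 2.52, "z": -1.52, "wx": 0.54, "wy": -0.19, "wz": -0.59},
    # [-0.52 -0.41  2.27  0.51  0.97  1.92] True eye [0.414 0.03  0.26 ] head [ 0.515 -0.175  0.274] step mm 12 deg 9.7
{"fingers": 0, "x": 1.94, "y": 2.72, "z": -1.59, "w
[... 288 characters left out ...]
 True eye [0.462 0.046 0.283] head [ 0.509 -0.176  0.252] step mm 9 deg 9.9
{"fingers": 0, "x": 2.63, "y": 2.75, "z": -1.58, "wx": 0.87, "wy": -0.28, "wz": -0.98},
    # [-0.59 -0.41  2.35  0.8   0.88  2.13] True eye [0.486 0.045 0.297] head [ 0.505 -0.177  0.242] step mm 9 deg 10.0
{"fingers": 0, "x": 2.94, "y": 2.58, "z": -1.53, "wx": 0.98, "wy": -0.30, "wz": -1.11},
    # [-0.62 -0.41  2.38  0.9   0.86  2.2 ] True eye [0.509 0.036 0.313] head [ 0.501 -0.178  0.232] step mm 9 deg 10.1
{"fingers": 0, "x": 3.20, "y": 2.28, "z": -1.47, "wx": 1.09, "wy": -0.33, "wz": -1.25},
    # [-0.64 -0.41  2.4   0.99  0.83  2.26] True eye [0.529 0.021 0.328] head [ 0.497 -0.179  0.222] step mm 10 deg 10.2
```

Emit:
carry_out:
  deltas:
    - {"fingers": 0, "x": 0.26, "y": 0.67, "z": -0.5, "wx": 0.11, "wy": -0.04, "wz": -0.11}
    - {"fingers": 0, "x": 0.55, "y": 1.27, "z": -0.9, "wx": 0.21, "wy": -0.08, "wz": -0.22}
    - {"fingers": 0, "x": 0.87, "y": 1.78, "z": -1.19, "wx": 0.32, "wy": -0.12, "wz": -0.34}
    - {"fingers": 0, "x": 1.21, "y": 2.21, "z": -1.4, "wx": 0.43, "wy": -0.16, "wz": -0.46}
    - {"fingers": 0, "x": 1.57, "y": 2.52, "z": -1.52, "wx": 0.54, "wy": -0.19, "wz": -0.59}
    - {"fingers": 0, "x": 1.94, "y": 2.72, "z": -1.59, "wx": 0.65, "wy": -0.22, "wz": -0.71}
    - {"fingers": 0, "x": 2.29, "y": 2.8, "z": -1.6, "wx": 0.76, "wy": -0.25, "wz": -0.85}
    - {"fingers": 0, "x": 2.63, "y": 2.75, "z": -1.58, "wx": 0.87, "wy": -0.28, "wz": -0.98}
    - {"fingers": 0, "x": 2.94, "y": 2.58, "z": -1.53, "wx": 0.98, "wy": -0.3, "wz": -1.11}
    - {"fingers": 0, "x": 3.2, "y": 2.28, "z": -1.47, "wx": 1.09, "wy": -0.33, "wz": -1.25}

```text
t: 7.5
eef_pos: [0.5132, -0.0919, 0.2665]
tcp_rot: [0.376, 0.162, 0.892, 0.193]
ft_force: [0.4, 0.5, -3.6]
width: 0.0232
```

```bash
python3 - <<'E'
from plan import *
log()
q0,p0,r0=cur();print(fk(q0)[0]-p0)
pt,rt,_=pose2(tip+.045*bar,.55,.15,-.5);qt=ik(pt,rt,0);print(qt)
emit([fk(q0+(qt-q0)*s) for s in np.arange(1,6)/5.])
E
```

```text
t 7.5
qpos [-0.6455 -0.4078  2.4075  1.0013  0.8248  2.2592]
eef_pos [ 0.5132 -0.0919  0.2665]
tcp_rot [0.3764 0.1618 0.8916 0.1927]
ft_force [ 0.4455  0.5184 -3.6023]
width 0.0232
[ 0.     -0.0005 -0.0002]
[-0.696  -0.382   2.48    1.3144  0.7206  2.444 ]
{"fingers": 0, "x": 0.21, "y": -0.23, "z": -0.01, "wx": 0.07, "wy": -0.01, "wz": -0.08},
    # [-0.66 -0.4   2.42  1.06  0.8   2.3 ] True eye [0.542 0.008 0.336] head [ 0.496 -0.181  0.215] step mm 8 deg 6.1
{"fingers": 0, "x": 0.39, "y": -0.48, "z": -0.02, "wx": 0.14, "wy": -0.03, "wz": -0.15},
    # [-0.67 -0.4   2.44  1.13  0.78  2.33] True eye [ 0.553 -0.006  0.344] head [ 0.495 -0.181  0.209] step mm 8 deg 6.1
{"fingers": 0, "x": 0.53, "y": -0.77, "z": -0.04, "wx": 0.22, "wy": -0.04, "wz": -0.23},
    # [-0.68 -0.39  2.45  1.19  0.76  2.37] True eye [ 0.563 -0.022  0.351] head [ 0.494 -0.182  0.202] step mm 8 deg 6.1
{"fingers": 0, "x": 0.65, "y": -1.11, "z": -0.09, "wx": 0.29, "wy": -0.05, "wz": -0.31},
    # [-0.69 -0.39  2.47  1.25  0.74  2.41] True eye [ 0.571 -0.04   0.356] head [ 0.492 -0.183  0.196] step mm 9 deg 6.2
{"fingers": 0, "x": 0.72, "y": -1.48, "z": -0.15, "wx": 0.36, "wy": -0.07, "wz": -0.39},
    # [-0.7  -0.38  2.48  1.31  0.72  2.44] True eye [ 0.578 -0.059  0.361] head [ 0.491 -0.184  0.189] step mm 10 deg 6.2
```

Emit:
carry_out:
  deltas:
    - {"fingers": 0, "x": 0.21, "y": -0.23, "z": -0.01, "wx": 0.07, "wy": -0.01, "wz": -0.08}
    - {"fingers": 0, "x": 0.39, "y": -0.48, "z": -0.02, "wx": 0.14, "wy": -0.03, "wz": -0.15}
    - {"fingers": 0, "x": 0.53, "y": -0.77, "z": -0.04, "wx": 0.22, "wy": -0.04, "wz": -0.23}
    - {"fingers": 0, "x": 0.65, "y": -1.11, "z": -0.09, "wx": 0.29, "wy": -0.05, "wz": -0.31}
    - {"fingers": 0, "x": 0.72, "y": -1.48, "z": -0.15, "wx": 0.36, "wy": -0.07, "wz": -0.39}
    - {"fingers": 0, "x": 0.72, "y": -1.48, "z": -0.15, "wx": 0.36, "wy": -0.07, "wz": -0.39}
    - {"fingers": 0, "x": 0.72, "y": -1.48, "z": -0.15, "wx": 0.36, "wy": -0.07, "wz": -0.39}
    - {"fingers": 0, "x": 0.72, "y": -1.48, "z": -0.15, "wx": 0.36, "wy": -0.07, "wz": -0.39}
    - {"fingers": 0, "x": 0.72, "y": -1.48, "z": -0.15, "wx": 0.36, "wy": -0.07, "wz": -0.39}
    - {"fingers": 0, "x": 0.72, "y": -1.48, "z": -0.15, "wx": 0.36, "wy": -0.07, "wz": -0.39}

```text
t: 8.75
eef_pos: [0.5311, -0.1281, 0.2629]
tcp_rot: [0.402, 0.386, 0.783, 0.277]
ft_force: [-0.1, 0.3, -3.9]
width: 0.0232
```

```bash
cat > look.py <<'E'
from plan import *
import sys
def look(tag,off=(0,.129,-.003),names=('spanner_eye','hook_bend','hook_tip')):
    q,p,r=cur();e=p+r.apply(off);print('tcp',p,'eye pred',e)
    for n,cr,k in (('scene',(240,140,100,120),6),('top',(300,110,100,90),6),('wrist',(0,0,640,400),1.2)):
        P=cams.camera(n)
        for nm in names:
            for d in finder.pinpoint(nm,P)[:2]:
                print(n,nm,round(d['p'],2),np.round(d['centre'],4),proj(P,d['centre']).round(1))
        x0,y0,w,h=cr;im=cv2.cvtColor(P['color'],cv2.COLOR_RGB2BGR)[y0:y0+h,x0:x0+w]
        im=cv2.resize(im,None,fx=k,fy=k,interpolation=cv2.INTER_CUBIC)
        for X,c in ((e,(0,0,255)),(tip,(0,255,0)),(b,(255,0,0))):
            u=proj(P,X);cv2.drawMarker(im,(int((u[0]-x0+.5)*k),int((u[1]-y0+.5)*k)),c,cv2.MARKER_CROSS,10,1)
        cv2.imwrite(f'pics/{tag}_{n}.png',im);print(n,'pred px eye',proj(P,e).round(1),'tip',proj(P,tip).round(1),'bend',proj(P,b).round(1))
if __name__=='__main__': log();look(sys.argv[1])
E
python3 look.py a1
```

```text
t 8.75
qpos [-0.6928 -0.3851  2.4821  1.3155  0.7146  2.4385]
eef_pos [ 0.5311 -0.1281  0.2629]
tcp_rot [0.4022 0.3857 0.7826 0.2774]
ft_force [-0.1177  0.2907 -3.9157]
width 0.0232
tcp [ 0.5311 -0.1281  0.2629] eye pred [ 0.5777 -0.0577  0.3605]
scene spanner_eye 0.9 [ 0.5751 -0.0594  0.3627] [285.5 165.3]
scene hook_bend 0.61 [ 0.6503 -0.0558  0.3091] [291.8 198.2]
scene hook_tip 0.56 [0.5204 0.4299 0.0001] [435.2 246.3]
scene hook_tip 0.54 [ 0.6142 -0.0545  0.3383] [289.9 180.9]
scene pred px eye [286.3 166.5] tip [289.8 182.2] bend [293.5 196.4]
top spanner_eye 0.82 [ 0.577  -0.0582  0.3642] [350.6 168.3]
top hook_tip 0.54 [ 0.6178 -0.055   0.3386] [348.8 155.5]
top pred px eye [350.3 168.4] tip [348.7 157.1] bend [346.7 147.7]
wrist pred px eye [316.7 440.2] tip [315.5 376.4] bend [316.4 337.1]
```

View pics/a1_scene.png

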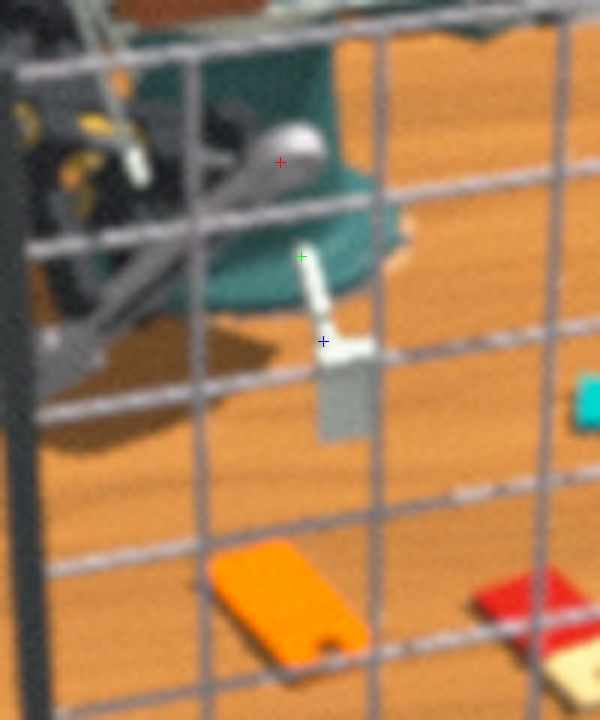

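View pics/a1_top.png

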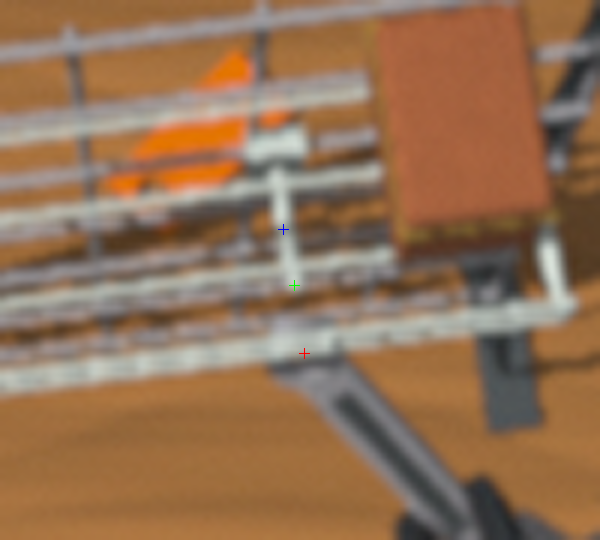

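View pics/a1_wrist.png

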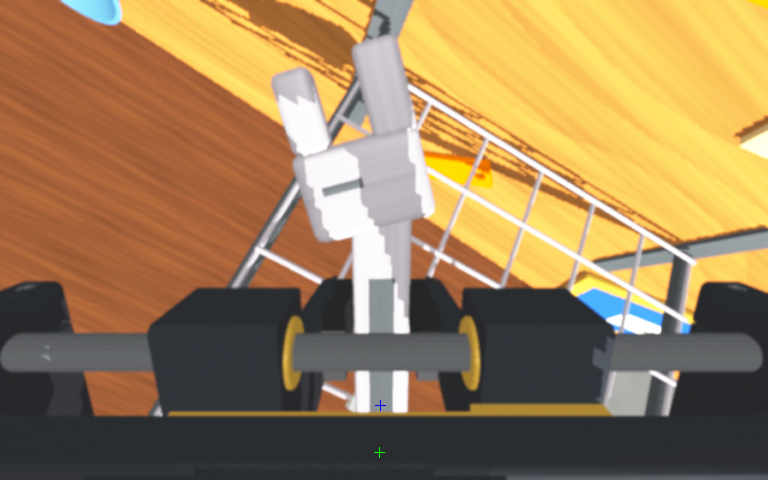

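The scene view shows the eye at crop (287,155) and the hook tip at (307,245). Both sit about 1 px right of prediction, so they agree with each other. The top view agrees too. I'll slide on just past the tip.

```bash
python3 - <<'E'
from plan import *
seq=[pose2(tip+d*bar,.55,.15,-.5)[:2] for d in (.036,.027,.018,.009,0,-.009,-.015)]
emit(seq)
E
```

```text
{"fingers": 0, "x": 0.30, "y": 0.00, "z": -0.21, "wx": 0.01, "wy": 0.00, "wz": -0.00},
    # [-0.68 -0.36  2.48  1.34  0.7   2.42] True eye [ 0.585 -0.058  0.356] head [ 0.498 -0.183  0.184] step mm 9 deg 0.4
{"fingers": 0, "x": 0.60, "y": 0.04, "z": -0.41, "wx": 0.01, "wy": 0.00, "wz": -0.00},
    # [-0.66 -0.33  2.47  1.37  0.68  2.4 ] True eye [ 0.593 -0.058  0.35 ] head [ 0.505 -0.182  0.179] step mm 9 deg 0.0
{"fingers": 0, "x": 0.89, "y": 0.07, "z": -0.62, "wx": 0.01, "wy": 0.00, "wz": -0.00},
    # [-0.64 -0.31  2.47  1.4   0.67  2.37] True eye [ 0.6   -0.057  0.345] head [ 0.513 -0.181  0.174] step mm 9 deg 0.0
{"fingers": 0, "x": 1.18, "y": 0.11, "z": -0.83, "wx": 0.01, "wy": 0.00, "wz": -0.00},
    # [-0.63 -0.29  2.46  1.43  0.65  2.34] True eye [ 0.607 -0.056  0.34 ] head [ 0.52  -0.18   0.169] step mm 9 deg 0.0
{"fingers": 0, "x": 1.47, "y": 0.15, "z": -1.03, "wx": 0.01, "wy": 0.00, "wz": -0.00},
    # [-0.61 -0.26  2.46  1.46  0.63  2.32] True eye [ 0.615 -0.055  0.335] head [ 0.527 -0.179  0.164] step mm 9 deg 0.0
{"fingers": 0, "x": 1.77, "y": 0.18, "z": -1.24, "wx": 0.01, "wy": 0.00, "wz": -0.00},
    # [-0.6  -0.24  2.45  1.49  0.62  2.29] True eye [ 0.622 -0.054  0.33 ] head [ 0.535 -0.178  0.158] step mm 9 deg 0.0
{"fingers": 0, "x": 1.96, "y": 0.21, "z": -1.38, "wx": 0.01, "wy": 0.00, "wz": -0.00},
    # [-0.59 -0.22  2.45  1.51  0.61  2.27] True eye [ 0.627 -0.053  0.326] head [ 0.539 -0.178  0.155] step mm 6 deg 0.0
```

Emit:
carry_out:
  deltas:
    - {"fingers": 0, "x": 0.3, "y": 0.0, "z": -0.21, "wx": 0.01, "wy": 0, "wz": 0}
    - {"fingers": 0, "x": 0.6, "y": 0.04, "z": -0.41, "wx": 0.01, "wy": 0, "wz": 0}
    - {"fingers": 0, "x": 0.89, "y": 0.07, "z": -0.62, "wx": 0.01, "wy": 0, "wz": 0}
    - {"fingers": 0, "x": 1.18, "y": 0.11, "z": -0.83, "wx": 0.01, "wy": 0, "wz": 0}
    - {"fingers": 0, "x": 1.47, "y": 0.15, "z": -1.03, "wx": 0.01, "wy": 0, "wz": 0}
    - {"fingers": 0, "x": 1.62, "y": 0.16, "z": -1.14, "wx": 0.01, "wy": 0, "wz": 0}
    - {"fingers": 0, "x": 1.77, "y": 0.18, "z": -1.24, "wx": 0.01, "wy": 0, "wz": 0}
    - {"fingers": 0, "x": 1.87, "y": 0.2, "z": -1.31, "wx": 0.01, "wy": 0, "wz": 0}
    - {"fingers": 0, "x": 1.96, "y": 0.21, "z": -1.38, "wx": 0.01, "wy": 0, "wz": 0}
    - {"fingers": 0, "x": 1.96, "y": 0.21, "z": -1.38, "wx": 0.01, "wy": 0, "wz": 0}

```text
t: 10.6
eef_pos: [0.5801, -0.1229, 0.2281]
tcp_rot: [0.4, 0.388, 0.781, 0.281]
ft_force: [0.5, -0.1, -3.4]
width: 0.0229
```

```bash
python3 look.py a2
```

```text
t 10.6
qpos [-0.5912 -0.2206  2.446   1.5172  0.6164  2.2636]
eef_pos [ 0.5801 -0.1229  0.2281]
tcp_rot [0.4002 0.388  0.7811 0.2814]
ft_force [ 0.4782 -0.1415 -3.3623]
width 0.0229
tcp [ 0.5801 -0.1229  0.2281] eye pred [ 0.6267 -0.0535  0.3265]
scene spanner_eye 0.57 [ 0.626  -0.0509  0.3283] [292.1 186.6]
scene hook_bend 0.72 [ 0.6514 -0.0511  0.3101] [293.7 197.9]
scene hook_tip 0.56 [ 0.6158 -0.0564  0.3375] [289.2 181.6]
scene pred px eye [291.1 187.4] tip [289.8 182.2] bend [293.5 196.4]
top spanner_eye 0.6 [ 0.6264 -0.0521  0.3276] [347.5 153.5]
top hook_bend 0.47 [ 0.6441 -0.0495  0.3099] [346.2 149.1]
top hook_tip 0.56 [0.4708 0.1079 0.0019] [296.1 225.2]
top hook_tip 0.46 [ 0.622  -0.0546  0.3345] [348.5 154.4]
top pred px eye [348.  153.5] tip [348.7 157.1] bend [346.7 147.7]
wrist pred px eye [316.9 439.6] tip [316.9 467.3] bend [317.5 401. ]
```

View pics/a2_scene.png

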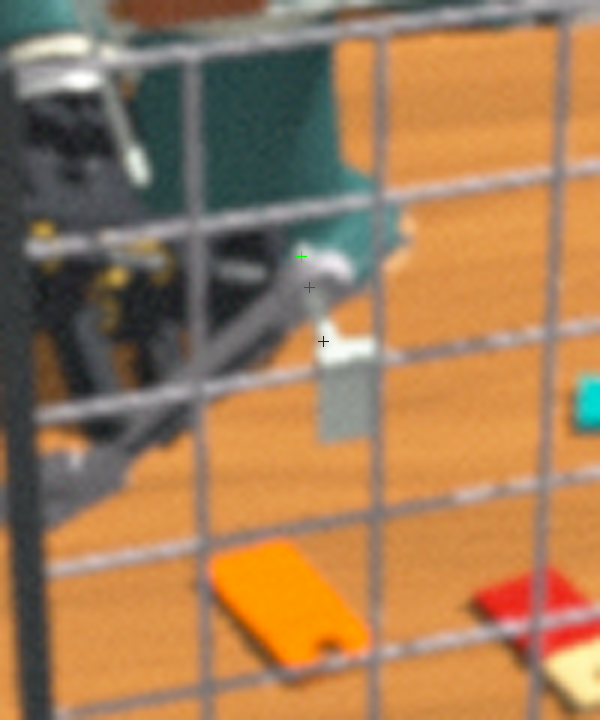

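View pics/a2_top.png

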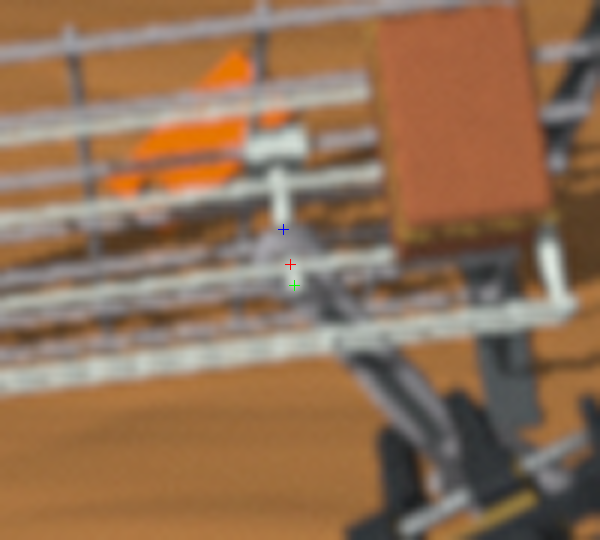

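The top view shows the bar going through the eye ring (ring at (285,255), tip showing in front at (294,282)), with no contact force. I'll go on round the bend and level out.

```bash
python3 - <<'E'
from plan import *
S=[]
for e,t,ps,ro in [(b+.017*bar,.55,.15,-.5),(b+.011*bar,.47,.15,-.43),(b+.006*bar-.001*z,.38,.145,-.35),(b-.001*z,.29,.14,-.27),(b+.005*f-.001*z,.2,.135,-.19),(b+.009*f-.002*z,.12,.13,-.11),(b+.013*f-.003*z,.05,.125,-.04),(b+.015*f-.004*z,.02,.122,0),(b+.015*f-.0045*z,.02,.122,0)]:
    S.append(pose2(e,t,ps,ro)[:2])
emit(S)
E
```

```text
{"fingers": 0, "x": 0.26, "y": 0.03, "z": -0.18, "wx": -0.00, "wy": 0.00, "wz": -0.00},
    # [-0.58 -0.2   2.44  1.54  0.6   2.24] True eye [ 0.633 -0.053  0.322] head [ 0.546 -0.177  0.15 ] step mm 8 deg 0.2
{"fingers": 0, "x": 0.65, "y": 0.41, "z": -0.63, "wx": 0.07, "wy": -0.07, "wz": -0.03},
    # [-0.56 -0.15  2.48  1.8   0.64  2.05] True eye [ 0.638 -0.052  0.318] head [ 0.559 -0.16   0.133] step mm 18 deg 6.1
{"fingers": 0, "x": 1.08, "y": 0.86, "z": -1.10, "wx": 0.16, "wy": -0.15, "wz": -0.07},
    # [-0.54 -0.07  2.51  2.06  0.73  1.88] True eye [ 0.642 -0.051  0.314] head [ 0.575 -0.141  0.115] step mm 19 deg 7.0
{"fingers": 0, "x": 1.58, "y": 1.34, "z": -1.49, "wx": 0.24, "wy": -0.22, "wz": -0.10},
    # [-0.5   0.03  2.53  2.27  0.85  1.75] True eye [ 0.647 -0.051  0.311] head [ 0.593 -0.12   0.1  ] step mm 20 deg 7.0
{"fingers": 0, "x": 2.13, "y": 1.82, "z": -1.68, "wx": 0.33, "wy": -0.30, "wz": -0.13},
    # [-0.46  0.13  2.53  2.43  0.99  1.69] True eye [ 0.652 -0.05   0.311] head [ 0.614 -0.099  0.091] step mm 19 deg 7.0
{"fingers": 0, "x": 2.62, "y": 2.30, "z": -1.84, "wx": 0.42, "wy": -0.37, "wz": -0.15},
    # [-0.41  0.23  2.53  2.54  1.13  1.68] True eye [ 0.656 -0.05   0.31 ] head [ 0.632 -0.078  0.084] step mm 18 deg 6.5
{"fingers": 0, "x": 3.09, "y": 2.72, "z": -1.93, "wx": 0.50, "wy": -0.42, "wz": -0.16},
    # [-0.37  0.32  2.51  2.62  1.25  1.68] True eye [ 0.66  -0.049  0.309] head [ 0.65 -0.06  0.08] step mm 16 deg 5.7
{"fingers": 0, "x": 3.30, "y": 2.96, "z": -1.97, "wx": 0.55, "wy": -0.45, "wz": -0.17},
    # [-0.34  0.36  2.5   2.66  1.3   1.7 ] True eye [ 0.662 -0.049  0.308] head [ 0.658 -0.05   0.079] step mm 8 deg 2.9
{"fingers": 0, "x": 3.30, "y": 2.96, "z": -1.99, "wx": 0.55, "wy": -0.45, "wz": -0.17},
    # [-0.34  0.36  2.5   2.66  1.3   1.7 ] True eye [ 0.662 -0.049  0.308] head [ 0.658 -0.05   0.079] step mm 1 deg 0.0
```

Emit:
carry_out:
  deltas:
    - {"fingers": 0, "x": 0.26, "y": 0.03, "z": -0.18, "wx": 0, "wy": 0, "wz": 0}
    - {"fingers": 0, "x": 0.65, "y": 0.41, "z": -0.63, "wx": 0.07, "wy": -0.07, "wz": -0.03}
    - {"fingers": 0, "x": 1.08, "y": 0.86, "z": -1.1, "wx": 0.16, "wy": -0.15, "wz": -0.07}
    - {"fingers": 0, "x": 1.58, "y": 1.34, "z": -1.49, "wx": 0.24, "wy": -0.22, "wz": -0.1}
    - {"fingers": 0, "x": 2.13, "y": 1.82, "z": -1.68, "wx": 0.33, "wy": -0.3, "wz": -0.13}
    - {"fingers": 0, "x": 2.62, "y": 2.3, "z": -1.84, "wx": 0.42, "wy": -0.37, "wz": -0.15}
    - {"fingers": 0, "x": 3.09, "y": 2.72, "z": -1.93, "wx": 0.5, "wy": -0.42, "wz": -0.16}
    - {"fingers": 0, "x": 3.3, "y": 2.96, "z": -1.97, "wx": 0.55, "wy": -0.45, "wz": -0.17}
    - {"fingers": 0, "x": 3.3, "y": 2.96, "z": -1.99, "wx": 0.55, "wy": -0.45, "wz": -0.17}
    - {"fingers": 0, "x": 3.3, "y": 2.96, "z": -1.99, "wx": 0.55, "wy": -0.45, "wz": -0.17}

```text
t: 12.45
eef_pos: [0.6628, -0.0492, 0.1777]
tcp_rot: [0.465, 0.473, 0.534, 0.524]
ft_force: [-0.6, -0.3, -3.8]
width: 0.0232
```

```bash
python3 look.py a3
```

```text
t 12.45
qpos [-0.3441  0.3677  2.499   2.6592  1.3066  1.6969]
eef_pos [ 0.6628 -0.0492  0.1777]
tcp_rot [0.4646 0.4734 0.5343 0.524 ]
ft_force [-0.5785 -0.2744 -3.8215]
width 0.0232
tcp [ 0.6628 -0.0492  0.1777] eye pred [ 0.6623 -0.0492  0.3068]
scene spanner_eye 0.69 [ 0.6607 -0.0512  0.3103] [294.3 199.8]
scene hook_bend 0.32 [0.473  0.1067 0.0067] [333.3 246.3]
scene hook_tip 0.62 [ 0.6158 -0.0538  0.3368] [290.3 181.7]
scene pred px eye [295.2 201.3] tip [289.8 182.2] bend [293.5 196.4]
top spanner_eye 0.61 [ 0.6621 -0.0523  0.1772] [345.3 156.4]
top spanner_eye 0.51 [ 0.6614 -0.0501  0.3085] [346.4 143. ]
top hook_bend 0.59 [ 0.6605 -0.051   0.1767] [344.9 156.9]
top hook_bend 0.41 [ 0.6469 -0.0504  0.3109] [346.5 147.9]
top hook_tip 0.42 [0.5197 0.4279 0.0006] [203.2 210.4]
top hook_tip 0.39 [ 0.6206 -0.0549  0.338 ] [348.7 154.5]
top pred px eye [346.  142.9] tip [348.7 157.1] bend [346.7 147.7]
wrist pred px eye [316.7 437.9] tip [316.6 580. ] bend [316.9 471.3]
```

View pics/a3_scene.png

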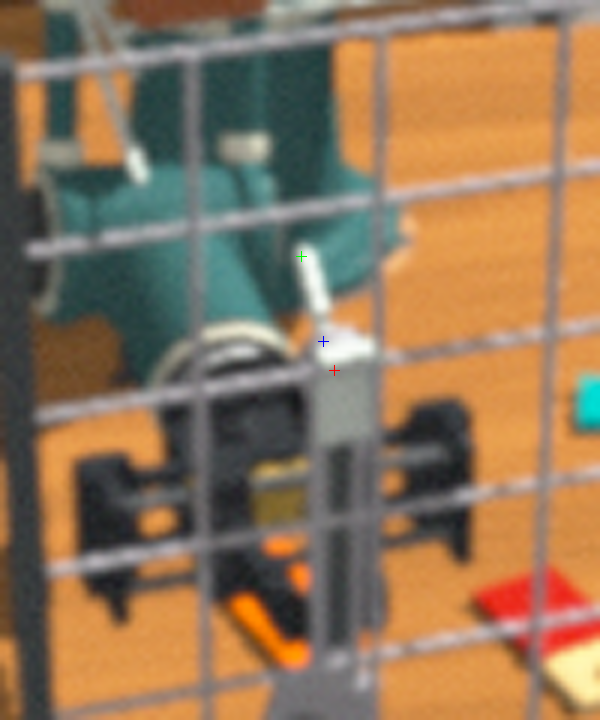

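View pics/a3_top.png

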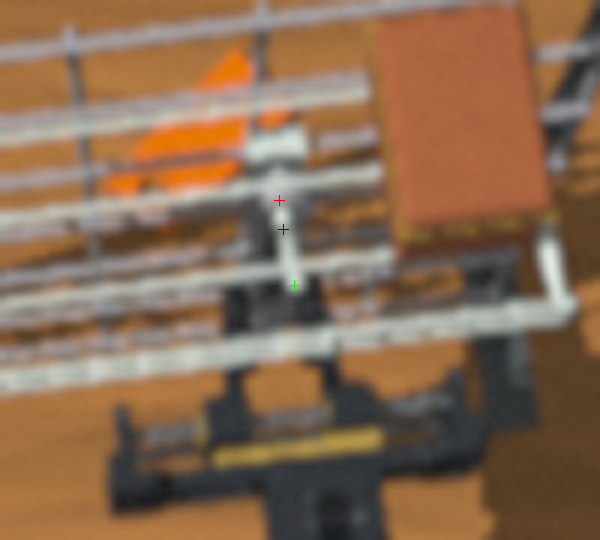

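View pics/a3_wrist.png

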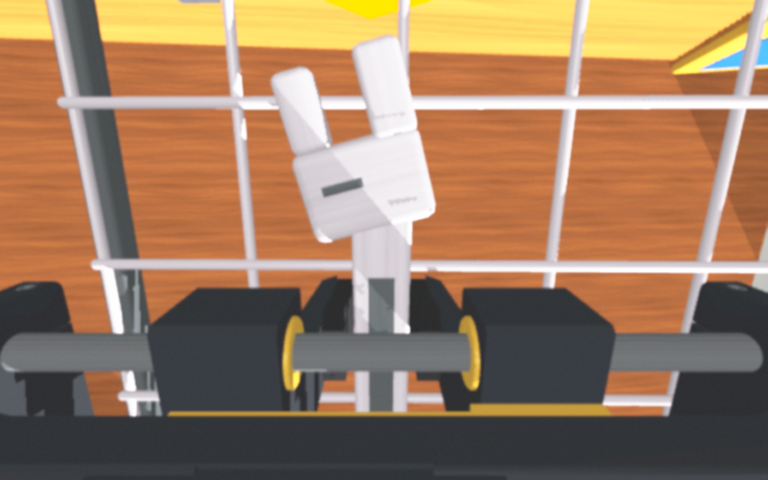

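Emit:
carry_out:
  deltas:
    - {"fingers": 0, "x": 0, "y": 0, "z": -0.06, "wx": 0, "wy": 0, "wz": 0}
    - {"fingers": 28, "x": 0, "y": 0, "z": -0.06, "wx": 0, "wy": 0, "wz": 0}
    - {"fingers": 34, "x": 0, "y": 0, "z": -0.06, "wx": 0, "wy": 0, "wz": 0}
    - {"fingers": 45, "x": 0, "y": 0, "z": -0.06, "wx": 0, "wy": 0, "wz": 0}
    - {"fingers": 55, "x": 0, "y": 0, "z": -0.06, "wx": 0, "wy": 0, "wz": 0}
    - {"fingers": 55, "x": 0, "y": 0, "z": -0.06, "wx": 0, "wy": 0, "wz": 0}
    - {"fingers": 55, "x": -0.2, "y": -0.02, "z": -0.06, "wx": 0, "wy": 0, "wz": 0}
    - {"fingers": 55, "x": -0.5, "y": -0.06, "z": -0.06, "wx": 0, "wy": 0, "wz": 0}
    - {"fingers": 55, "x": -0.8, "y": -0.1, "z": -0.06, "wx": 0, "wy": 0, "wz": 0}
    - {"fingers": 55, "x": -1.1, "y": -0.13, "z": -0.06, "wx": 0, "wy": 0, "wz": 0}

```text
t: 14.3
eef_pos: [0.6344, -0.0522, 0.1769]
tcp_rot: [0.465, 0.473, 0.534, 0.525]
ft_force: [-0.4, -0.3, -0.4]
width: 0.0548
```

```bash
python3 look.py a4; python3 -c "
from plan import *
q,p,r=cur();print(ik(p,r,0))
for n in 'scene','top':
  P=cams.camera(n)
  for nm in ('red_tag_centre','red_tag_hole'):
    for d in finder.pinpoint(nm,P)[:4]: print(n,nm,d['p'],d['centre'])
"
```

```text
t 14.3
qpos [-0.3846  0.3501  2.5496  2.6216  1.3426  1.6909]
eef_pos [ 0.6344 -0.0522  0.1769]
tcp_rot [0.4647 0.4731 0.5336 0.5249]
ft_force [-0.3971 -0.3178 -0.4077]
width 0.0548
tcp [ 0.6344 -0.0522  0.1769] eye pred [ 0.6336 -0.0524  0.3059]
scene spanner_eye 0.67 [ 0.6595 -0.0502  0.3085] [294.6 200.1]
scene hook_bend 0.51 [ 0.6503 -0.0523  0.3109] [293.1 197.5]
scene hook_tip 0.46 [ 0.616  -0.0532  0.3391] [290.5 181. ]
scene pred px eye [292.  195.8] tip [289.8 182.2] bend [293.5 196.4]
top spanner_eye 0.59 [ 0.6589 -0.0512  0.3081] [346.8 144. ]
top hook_bend 0.49 [ 0.6433 -0.0486  0.3118] [345.9 149.1]
top hook_bend 0.45 [ 0.6215 -0.053   0.3387] [348.  154.1]
top hook_tip 0.57 [ 0.6207 -0.0574  0.3407] [349.7 154.2]
top pred px eye [347.2 153.3] tip [348.7 157.1] bend [346.7 147.7]
wrist pred px eye [316.7 441.5] tip [316.4 513.1] bend [316.6 427.6]
[-0.3825  0.3464  2.5491  2.6228  1.3391  1.6924]
scene red_tag_centre 0.92 [0.7933, -0.0175, 0.0042]
scene red_tag_centre 0.72 [0.4198, -0.0296, 0.004]
scene red_tag_centre 0.71 [0.259, 0.2212, 0.0034]
scene red_tag_centre 0.68 [0.4698, 0.1065, 0.004]
scene red_tag_hole 0.78 [0.2723, 0.2642, 0.0026]
scene red_tag_hole 0.76 [0.4613, -0.0189, 0.0031]
scene red_tag_hole 0.64 [0.5074, 0.1252, 0.0025]
scene red_tag_hole 0.59 [0.7621, 0.0108, 0.0021]
top red_tag_centre 0.85 [0.4723, 0.1083, 0.0036]
top red_tag_centre 0.77 [0.7995, -0.0198, 0.0076]
top red_tag_centre 0.76 [0.2591, 0.2225, 0.004]
top red_tag_centre 0.61 [0.4248, -0.0355, 0.008]
top red_tag_hole 0.9 [0.459, -0.0144, 0.0067]
top red_tag_hole 0.84 [0.7643, 0.0143, 0.0003]
top red_tag_hole 0.64 [0.27, 0.2596, 0.0065]
```

View pics/a4_scene.png

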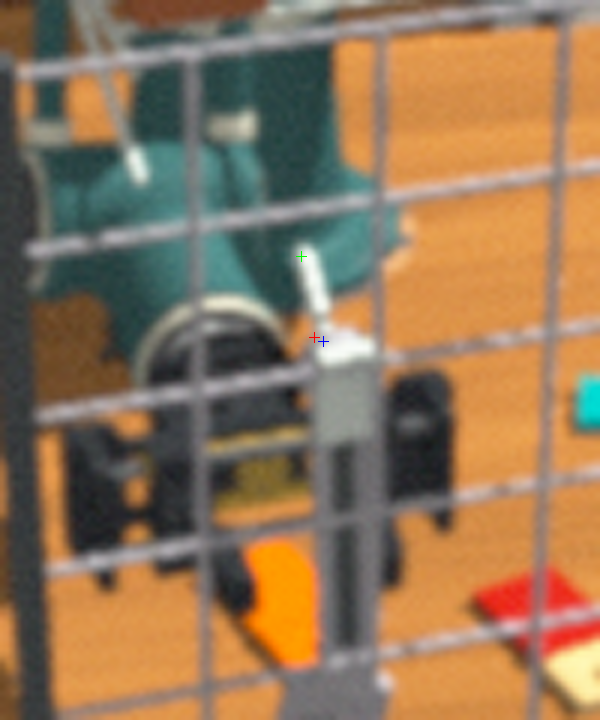

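View pics/a4_wrist.png

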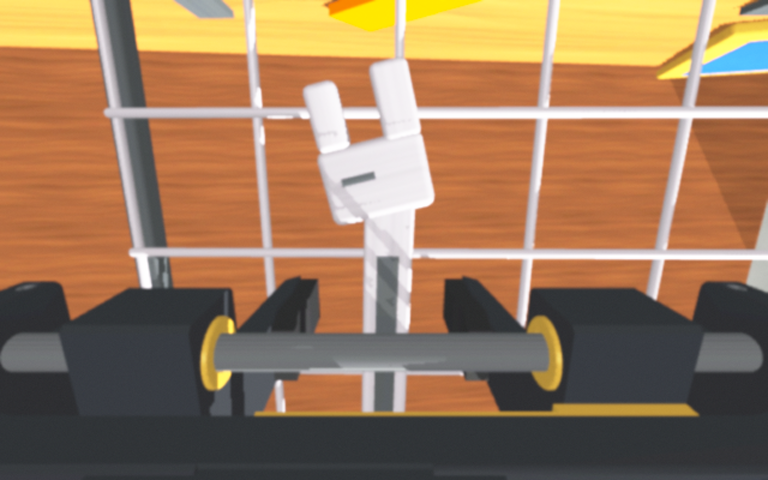

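The spanner hangs freely: eye at scene crop (335,350), vertical in the wrist view, wrist force back to zero. Now planning the tag.

```bash
cat > s2.py <<'E'
from plan import *
E=[tip+.035*bar,tip,b+.012*bar]
lo=LO+.05;hi=HI-.05
def down(p,yx):
    return np.array(p),R.from_matrix(np.stack([[np.cos(yx),np.sin(yx),0],[np.sin(yx),-np.cos(yx),0],[0,0,-1.]],1))
for flip in(0,1):
  ty=np.radians(21);yx=ty+np.pi/2+flip*np.pi
  u=np.array([np.cos(ty),np.sin(ty),0]);pk=np.array([.471,.107,.0035])-.025*u
  qp=ik(*down(pk+[0,0,.2],yx),0);print('pick',flip,ik(*down(pk,yx),0),qp)
  off=(0,.065*(1-2*flip),-.0005);c=[]
  for tau in np.arange(.1,.75,.05):
   for psi in np.arange(-.3,.6,.05):
    for roll in np.arange(-.8,.81,.1):
      Q=[];
      for e in E:
        p,r,lean=pose2(e,tau,psi,roll+flip*np.pi,off);q=ik(p,r,0)
        Q.append(q)
      if all(q is not None and np.all(q>lo)&np.all(q<hi)&(q[4]>.3) for q in Q): c.append((lean+8*abs(roll),lean,tau,psi,roll,Q))
  c.sort(key=lambda a:a[0])
  for x in c[:400:40]: print(np.round(x[1:5],2),x[5][0],x[5][2])
  for tau in(0,.05):
   for psi in (-.2,0,.122,.25):
    p,r,lean=pose2(b+.007*f-.005*z,tau,psi,flip*np.pi,off);q=ik(p,r,0);print('hang',tau,psi,p,q,inlim(q))
E
python3 s2.py
```

```text
pick 0 [ 0.1612  0.1404  2.25    0.      0.7512 -1.7761] [ 0.1612 -0.1295  2.0887  0.      1.1824 -1.7761]
[2.46 0.65 0.1  0.3 ] [-0.3333 -0.5076  2.4142  0.7868  0.4916 -2.2677] [-0.2652 -0.3365  2.3815  0.9605  0.3543 -2.4282]
[ 3.74  0.55  0.15 -0.7 ] [-0.5605 -0.4034  2.3944  1.204   0.6381  2.4651] [-0.4696 -0.2461  2.3604  1.3939  0.527   2.2887]
[6.06 0.6  0.25 0.8 ] [-0.3937 -0.4905  2.4081  1.0165  0.6218 -2.0914] [-0.3183 -0.323   2.3758  1.19    0.4989 -2.2599]
[8.41 0.6  0.3  0.8 ] [-0.4386 -0.4718  2.3978  1.0521  0.6943 -2.1776] [-0.3588 -0.3083  2.3658  1.2044  0.5718 -2.3256]
[11.01  0.45 -0.   -0.7 ] [-0.4588 -0.4703  2.4957  1.4802  0.412   2.3287] [-0.3708 -0.2848  2.4557  1.9095  0.3533  1.9149]
[12.61  0.4   0.05 -0.7 ] [-0.5149 -0.4326  2.5076  1.6415  0.517   2.1184] [-0.4204 -0.2471  2.4649  1.9863  0.4738  1.7858]
[15.45  0.7  -0.2   0.5 ] [ 0.0203 -0.4791  2.363  -0.4114  0.4311 -0.5501] [ 0.0351 -0.3107  2.3264 -0.5982  0.3218 -0.3438]
[15.    0.35  0.1  -0.7 ] [-0.5665 -0.3849  2.514   1.7419  0.6302  1.9675] [-0.4672 -0.201   2.4683  2.0232  0.5957  1.695
[... 2413 characters left out ...]
625  2.5438  3.3359  1.1428 -1.6523] True
hang 0 0 [ 0.6546 -0.05    0.242 ] [-0.2357  0.1577  2.5503  2.8829  1.15   -1.4631] True
hang 0 0.122 [ 0.6546 -0.05    0.242 ] [-0.3555  0.1745  2.5277  2.6221  1.1833 -1.358 ] True
hang 0 0.25 [ 0.6546 -0.0499  0.242 ] [-0.4612  0.2053  2.4846  2.3778  1.2338 -1.2641] True
hang 0.05 -0.2 [ 0.6514 -0.0495  0.2421] [-0.0219  0.105   2.5493  3.348   1.0421 -1.667 ] True
hang 0.05 0 [ 0.6514 -0.05    0.2421] [-0.2378  0.0995  2.5559  2.8669  1.0498 -1.4435] True
hang 0.05 0.122 [ 0.6514 -0.0504  0.2421] [-0.3595  0.1186  2.5328  2.5934  1.0918 -1.3226] True
hang 0.05 0.25 [ 0.6515 -0.0507  0.2421] [-0.4665  0.1533  2.4892  2.3418  1.1545 -1.2199] True
```

```bash
python3 - <<'E'
from plan import *
q0,p0,r0=cur()
ty=np.radians(21);yx=ty-np.pi/2
u=np.array([np.cos(ty),np.sin(ty),0]);pk=np.array([.471,.107,.2])-.025*u
rt=R.from_matrix(np.stack([[np.cos(yx),np.sin(yx),0],[np.sin(yx),-np.cos(yx),0],[0,0,-1.]],1))
qt=ik(pk,rt,0);print(qt)
N=16
pp,rp=p0,r0
for k in range(1,N+1):
    p,r=fk(q0+(qt-q0)*k/N)
    print(k,row(p,r,p0,r0,70)+',')
    print('   ',p.round(3),'tips',(p+r.apply([.05,0,0])).round(3),(p-r.apply([.05,0,0])).round(3),'z',r.apply([0,0,1]).round(2),'%.0f %.1f'%(1e3*np.linalg.norm(p-pp),np.degrees((r*rp.inv()).magnitude())))
    pp,rp=p,r
E
```

```text
[ 0.1612 -0.1265  2.0927  0.      1.1754  1.3655]
1 {"fingers": 70, "x": 0.23, "y": 2.67, "z": 0.70, "wx": -0.08, "wy": -0.03, "wz": 0.19},
    [0.641 0.015 0.194] tips [0.626 0.062 0.19 ] [ 0.656 -0.033  0.199] z [ 0.95  0.31 -0.  ] 69 12.1
2 {"fingers": 70, "x": -0.01, "y": 5.22, "z": 1.27, "wx": -0.18, "wy": -0.07, "wz": 0.38},
    [0.635 0.078 0.209] tips [0.611 0.122 0.199] [0.658 0.035 0.218] z [ 0.88  0.48 -0.01] 66 12.1
3 {"fingers": 70, "x": -0.67, "y": 7.55, "z": 1.65, "wx": -0.28, "wy": -0.11, "wz": 0.56},
    [0.618 0.137 0.218] tips [0.588 0.174 0.204] [0.649 0.1   0.233] z [ 0.78  0.63 -0.03] 61 12.1
4 {"fingers": 70, "x": -1.64, "y": 9.57, "z": 1.82, "wx": -0.38, "wy": -0.15, "wz": 0.74},
    [0.594 0.187 0.222] tips [0.558 0.217 0.203] [0.63  0.158 0.242] z [ 0.66  0.75 -0.07] 56 12.2
5 {"fingers": 70, "x": -2.85, "y": 11.22, "z": 1.79, "wx": -0.50, "wy": -0.19, "wz": 0.91},
    [0.564 0.228 0.222] tips [0.525 0.249 0.198] [0.603 0.208 0.246] z [ 0.52  0.84 -0.13] 51 12.2
6 {"fingers": 70, "x": -4.17, "y": 12.45, "z": 1.58, "wx": -0.62, "wy": -0.23, "wz": 1.08},
    [
[... 1306 characters left out ...]
 -1.69, "wy": -0.52, "wz": 2.07},
    [0.397 0.199 0.155] tips [0.394 0.153 0.134] [0.4   0.244 0.176] z [-0.17  0.43 -0.89] 31 12.0
14 {"fingers": 70, "x": -9.12, "y": 8.69, "z": -0.61, "wx": -1.87, "wy": -0.55, "wz": 2.18},
    [0.407 0.165 0.162] tips [0.412 0.118 0.146] [0.402 0.213 0.177] z [-0.14  0.29 -0.95] 35 11.9
15 {"fingers": 70, "x": -8.42, "y": 7.33, "z": -0.03, "wx": -2.06, "wy": -0.56, "wz": 2.27},
    [0.424 0.131 0.176] tips [0.436 0.083 0.168] [0.413 0.179 0.184] z [-0.08  0.14 -0.99] 41 11.8
16 {"fingers": 70, "x": -7.50, "y": 6.01, "z": 0.92, "wx": 2.03, "wy": 0.50, "wz": -2.11},
    [0.448 0.098 0.2  ] tips [0.466 0.051 0.2  ] [0.43  0.145 0.2  ] z [ 0.  0. -1.] 47 11.7
```

```bash
python3 - <<'E'
from plan import *
q0,p0,r0=cur()
V1=np.array([-.55,.0,2.53,2.1,.95,1.6]);V=np.array([-.6,-.45,2.4,1.2,.8,1.5])
ty=np.radians(21);yx=ty-np.pi/2
u=np.array([np.cos(ty),np.sin(ty),0]);pk=np.array([.471,.107,.2])-.025*u
rt=R.from_matrix(np.stack([[np.cos(yx),np.sin(yx),0],[np.sin(yx),-np.cos(yx),0],[0,0,-1.]],1))
qt=ik(pk,rt,0)
from scipy.interpolate import interp1d
K=interp1d([0,4,10,19],np.array([q0,V1,V,qt]),axis=0)
pp,rp=p0,r0
for k in range(1,20):
    p,r=fk(K(k))
    print(k,row(p,r,p0,r0,70)+',')
    print('   ',p.round(3),'tips',(p+r.apply([.05,0,0])).round(3),(p-r.apply([.05,0,0])).round(3),'bodytop',(p+r.apply([0,.04,-.07])).round(3),'z',r.apply([0,0,1]).round(2),'%.0f %.1f'%(1e3*np.linalg.norm(p-pp),np.degrees((r*rp.inv()).magnitude())))
    pp,rp=p,r
E
```

```text
1 {"fingers": 70, "x": -0.04, "y": 0.24, "z": 0.57, "wx": -0.11, "wy": 0.02, "wz": 0.07},
    [ 0.634 -0.046  0.191] tips [0.624 0.003 0.186] [ 0.643 -0.095  0.196] bodytop [ 0.567 -0.055  0.235] z [ 0.98  0.18 -0.06] 15 7.5
2 {"fingers": 70, "x": -0.26, "y": 0.28, "z": 1.03, "wx": -0.24, "wy": 0.05, "wz": 0.13},
    [ 0.629 -0.045  0.203] tips [0.616 0.002 0.192] [ 0.641 -0.092  0.214] bodytop [ 0.563 -0.052  0.249] z [ 0.97  0.23 -0.11] 13 8.1
3 {"fingers": 70, "x": -0.60, "y": 0.05, "z": 1.36, "wx": -0.38, "wy": 0.08, "wz": 0.17},
    [ 0.62  -0.051  0.211] tips [ 0.605 -0.006  0.194] [ 0.635 -0.095  0.228] bodytop [ 0.556 -0.053  0.26 ] z [ 0.95  0.25 -0.17] 13 8.8
4 {"fingers": 70, "x": -1.06, "y": -0.48, "z": 1.60, "wx": -0.54, "wy": 0.12, "wz": 0.20},
    [ 0.609 -0.064  0.217] tips [ 0.592 -0.023  0.193] [ 0.626 -0.105  0.24 ] bodytop [ 0.546 -0.061  0.268] z [ 0.94  0.25 -0.24] 19 9.5
5 {"fingers": 70, "x": -1.25, "y": 0.06, "z": 2.55, "wx": -0.70, "wy": 0.09, "wz": 0.28},
    [ 0.604 -0.051  0.241] tips [ 0.584 -0.016  0.211] [ 0.624 -0.085  0.27 ] bodytop [ 0.54  -0.046  0
[... 2459 characters left out ...]
op [0.416 0.08  0.276] z [ 0.19  0.32 -0.93] 23 11.9
17 {"fingers": 70, "x": -7.14, "y": 6.11, "z": 1.21, "wx": -2.14, "wy": -0.43, "wz": 1.96},
    [0.457 0.101 0.207] tips [0.46  0.052 0.196] [0.453 0.149 0.218] bodytop [0.41  0.083 0.27 ] z [ 0.1   0.23 -0.97] 16 11.7
18 {"fingers": 70, "x": -7.43, "y": 6.10, "z": 0.97, "wx": -2.20, "wy": -0.50, "wz": 2.16},
    [0.449 0.101 0.201] tips [0.46  0.052 0.195] [0.439 0.149 0.207] bodytop [0.408 0.084 0.268] z [ 0.04  0.12 -0.99] 9 11.6
19 {"fingers": 70, "x": -7.50, "y": 6.01, "z": 0.92, "wx": 2.03, "wy": 0.50, "wz": -2.11},
    [0.448 0.098 0.2  ] tips [0.466 0.051 0.2  ] [0.43  0.145 0.2  ] bodytop [0.41  0.084 0.27 ] z [ 0. -0. -1.] 3 11.5
```

```bash
cat > p3.py <<'E'
from plan import *
from scipy.interpolate import interp1d
q0,p0,r0=cur()
def ori(tau,psi): return pose(np.zeros(3),tau,psi)[1]
C=[]
for s in (.25,.5,.75,1.):
    C.append((p0+s*(np.array([.545,-.10,.20])-p0),ori(.02+.1*s,.122+.5*s)))
qV=ik(*C[-1],0)
ty=np.radians(21);yx=ty-np.pi/2
u=np.array([np.cos(ty),np.sin(ty),0]);pk=np.array([.471,.107,.2])-.025*u
rt=R.from_matrix(np.stack([[np.cos(yx),np.sin(yx),0],[np.sin(yx),-np.cos(yx),0],[0,0,-1.]],1))
qt=ik(pk,rt,0);N=14
V2=np.array([-.45,-.2,2.35,1.2,1.1,1.6])
K=interp1d([0,6,N],np.array([qV,V2,qt]),axis=0)
C+= [fk(K(k)) for k in range(1,N+1)]
pp,rp=p0,r0
for k,(p,r) in enumerate(C):
    qq=ik(p,r,0);print(k+1,row(p,r,p0,r0,70)+',')
    print('   ',qq.round(2),inlim(qq),p.round(3),'tips',(p+r.apply([.05,0,0])).round(3),(p-r.apply([.05,0,0])).round(3),'bodytop',(p+r.apply([0,.04,-.07])).round(3),'z',r.apply([0,0,1]).round(2),'%.0f %.1f'%(1e3*np.linalg.norm(p-pp),np.degrees((r*rp.inv()).magnitude())))
    pp,rp=p,r
E
python3 p3.py
```

```text
1 {"fingers": 70, "x": -0.90, "y": -0.48, "z": 0.23, "wx": -0.01, "wy": 0.03, "wz": 0.13},
    [-0.56  0.3   2.54  2.31  1.32  1.79] True [ 0.613 -0.064  0.183] tips [ 0.6   -0.016  0.183] [ 0.625 -0.113  0.183] bodytop [ 0.546 -0.081  0.226] z [ 0.97  0.24 -0.04] 26 7.4
2 {"fingers": 70, "x": -1.80, "y": -0.96, "z": 0.46, "wx": -0.01, "wy": 0.05, "wz": 0.25},
    [-0.7   0.28  2.51  2.02  1.34  1.89] True [ 0.59  -0.076  0.188] tips [ 0.572 -0.029  0.188] [ 0.608 -0.123  0.188] bodytop [ 0.528 -0.1    0.233] z [ 0.93  0.36 -0.07] 26 7.3
3 {"fingers": 70, "x": -2.70, "y": -1.44, "z": 0.69, "wx": -0.02, "wy": 0.07, "wz": 0.38},
    [-0.81  0.27  2.45  1.77  1.38  1.98] True [ 0.568 -0.088  0.194] tips [ 0.544 -0.044  0.194] [ 0.591 -0.132  0.194] bodytop [ 0.51  -0.119  0.241] z [ 0.88  0.47 -0.09] 26 7.3
4 {"fingers": 70, "x": -3.60, "y": -1.92, "z": 0.92, "wx": -0.04, "wy": 0.10, "wz": 0.50},
    [-0.89  0.28  2.38  1.56  1.44  2.06] True [ 0.545 -0.1    0.2  ] tips [ 0.516 -0.059  0.2  ] [ 0.574 -0.141  0.2  ] bodytop [ 0.492 -0.138  0.248] z [ 0.81  0.58 -0.12] 26 7.3
5 {"fingers"
[... 2967 characters left out ...]
 "wz": 2.04},
    [ 0.01 -0.14  2.16  0.3   1.16  1.42] True [0.433 0.12  0.188] tips [0.435 0.072 0.174] [0.432 0.169 0.201] bodytop [0.394 0.1   0.255] z [-0.01  0.27 -0.96] 11 12.6
17 {"fingers": 70, "x": -7.92, "y": 6.44, "z": 0.55, "wx": -2.12, "wy": -0.50, "wz": 2.20},
    [ 0.08 -0.14  2.12  0.15  1.17  1.39] True [0.437 0.109 0.191] tips [0.447 0.06  0.184] [0.427 0.158 0.198] bodytop [0.399 0.091 0.26 ] z [-0.02  0.14 -0.99] 12 12.5
18 {"fingers": 70, "x": -7.50, "y": 6.01, "z": 0.92, "wx": 2.03, "wy": 0.50, "wz": -2.11},
    [ 0.16 -0.13  2.09  0.    1.18  1.37] True [0.448 0.098 0.2  ] tips [0.466 0.051 0.2  ] [0.43  0.145 0.2  ] bodytop [0.41  0.084 0.27 ] z [ 0.  0. -1.] 18 12.4
```

Emit:
carry_out:
  deltas:
    - {"fingers": 70, "x": -0.9, "y": -0.48, "z": 0.23, "wx": -0.01, "wy": 0.03, "wz": 0.13}
    - {"fingers": 70, "x": -1.8, "y": -0.96, "z": 0.46, "wx": -0.01, "wy": 0.05, "wz": 0.25}
    - {"fingers": 70, "x": -2.7, "y": -1.44, "z": 0.69, "wx": -0.02, "wy": 0.07, "wz": 0.38}
    - {"fingers": 70, "x": -3.6, "y": -1.92, "z": 0.92, "wx": -0.04, "wy": 0.1, "wz": 0.5}
    - {"fingers": 70, "x": -3.51, "y": -0.37, "z": 1.26, "wx": -0.23, "wy": 0.1, "wz": 0.6}
    - {"fingers": 70, "x": -3.54, "y": 1.06, "z": 1.61, "wx": -0.42, "wy": 0.08, "wz": 0.69}
    - {"fingers": 70, "x": -3.64, "y": 2.34, "z": 1.98, "wx": -0.62, "wy": 0.05, "wz": 0.78}
    - {"fingers": 70, "x": -3.79, "y": 3.5, "z": 2.42, "wx": -0.82, "wy": 0.01, "wz": 0.86}
    - {"fingers": 70, "x": -3.98, "y": 4.54, "z": 2.93, "wx": -1.03, "wy": -0.05, "wz": 0.92}
    - {"fingers": 70, "x": -3.98, "y": 4.54, "z": 2.93, "wx": -1.03, "wy": -0.05, "wz": 0.92}

```text
t: 16.45
eef_pos: [0.5349, 0.0631, 0.2514]
tcp_rot: [0.373, -0.099, 0.85, 0.358]
ft_force: [-0.3, 0.4, 0.2]
width: 0.0701
```

```bash
cat > p4.py <<'E'
from plan import *
log()
q0,p0,r0=cur()
ty=np.radians(21);yx=ty-np.pi/2
u=np.array([np.cos(ty),np.sin(ty),0]);pk=np.array([.471,.107,.2])-.025*u
rt=R.from_matrix(np.stack([[np.cos(yx),np.sin(yx),0],[np.sin(yx),-np.cos(yx),0],[0,0,-1.]],1))
qt=ik(pk,rt,0);N=11
pp,rp=p0,r0
for k in range(1,N+1):
    p,r=fk(q0+(qt-q0)*k/N)
    print(k,row(p,r,p0,r0,70)+',',p.round(3),'%.0f %.1f'%(1e3*np.linalg.norm(p-pp),np.degrees((r*rp.inv()).magnitude())))
    pp,rp=p,r
E
python3 p4.py
```

```text
t 16.45
qpos [-0.5231 -0.1241  2.359   1.2649  1.1558  1.6623]
eef_pos [0.5349 0.0631 0.2514]
tcp_rot [ 0.373  -0.0986  0.8503  0.3579]
ft_force [-0.334   0.3742  0.2477]
width 0.0701
1 {"fingers": 70, "x": -0.71, "y": 1.00, "z": -0.59, "wx": -0.10, "wy": 0.00, "wz": 0.15}, [0.517 0.088 0.237] 34 10.3
2 {"fingers": 70, "x": -1.45, "y": 1.78, "z": -1.14, "wx": -0.21, "wy": 0.00, "wz": 0.29}, [0.499 0.108 0.223] 30 10.3
3 {"fingers": 70, "x": -2.18, "y": 2.32, "z": -1.64, "wx": -0.32, "wy": -0.01, "wz": 0.44}, [0.48  0.121 0.21 ] 26 10.3
4 {"fingers": 70, "x": -2.85, "y": 2.63, "z": -2.08, "wx": -0.42, "wy": -0.02, "wz": 0.58}, [0.464 0.129 0.199] 21 10.3
5 {"fingers": 70, "x": -3.42, "y": 2.75, "z": -2.44, "wx": -0.53, "wy": -0.03, "wz": 0.72}, [0.449 0.132 0.19 ] 17 10.2
6 {"fingers": 70, "x": -3.85, "y": 2.71, "z": -2.70, "wx": -0.64, "wy": -0.05, "wz": 0.87}, [0.439 0.131 0.184] 13 10.2
7 {"fingers": 70, "x": -4.13, "y": 2.53, "z": -2.85, "wx": -0.75, "wy": -0.08, "wz": 1.00}, [0.432 0.126 0.18 ] 9 10.2
8 {"fingers": 70, "x": -4.24, "y": 2.27, "z": -2.87, "wx": -0.86, "wy": -0.10, "wz": 1.14}, [0.429 0.12  0.18 ] 7 10.1
9 {"fingers": 70, "x": -4.16, "y": 1.97, "z": -2.75, "wx": -0.97, "wy": -0.13, "wz": 1.27}, [0.431 0.112 0.183] 8 10.0
10 {"fingers": 70, "x": -3.91, "y": 1.66, "z": -2.48, "wx": -1.08, "wy": -0.16, "wz": 1.40}, [0.437 0.105 0.189] 12 10.0
11 {"fingers": 70, "x": -3.49, "y": 1.40, "z": -2.06, "wx": -1.20, "wy": -0.20, "wz": 1.52}, [0.448 0.098 0.2  ] 16 9.9
```

Emit:
carry_out:
  deltas:
    - {"fingers": 70, "x": -0.71, "y": 1.0, "z": -0.59, "wx": -0.1, "wy": 0, "wz": 0.15}
    - {"fingers": 70, "x": -1.45, "y": 1.78, "z": -1.14, "wx": -0.21, "wy": 0, "wz": 0.29}
    - {"fingers": 70, "x": -2.18, "y": 2.32, "z": -1.64, "wx": -0.32, "wy": -0.01, "wz": 0.44}
    - {"fingers": 70, "x": -2.85, "y": 2.63, "z": -2.08, "wx": -0.42, "wy": -0.02, "wz": 0.58}
    - {"fingers": 70, "x": -3.42, "y": 2.75, "z": -2.44, "wx": -0.53, "wy": -0.03, "wz": 0.72}
    - {"fingers": 70, "x": -3.85, "y": 2.71, "z": -2.7, "wx": -0.64, "wy": -0.05, "wz": 0.87}
    - {"fingers": 70, "x": -4.13, "y": 2.53, "z": -2.85, "wx": -0.75, "wy": -0.08, "wz": 1.0}
    - {"fingers": 70, "x": -4.24, "y": 2.27, "z": -2.87, "wx": -0.86, "wy": -0.1, "wz": 1.14}
    - {"fingers": 70, "x": -4.16, "y": 1.97, "z": -2.75, "wx": -0.97, "wy": -0.13, "wz": 1.27}
    - {"fingers": 70, "x": -3.91, "y": 1.66, "z": -2.48, "wx": -1.08, "wy": -0.16, "wz": 1.4}

```text
t: 17.7
eef_pos: [0.4373, 0.1026, 0.188]
tcp_rot: [-0.029, 0.782, -0.621, -0.046]
ft_force: [-0.5, -0.8, -0.7]
width: 0.07
```

```bash
python3 - <<'E'
from plan import *
log()
P=cams.camera('wrist');save(P,'tag1.png')
for nm in ('red_tag_centre','red_tag_hole'):
    for d in finder.pinpoint(nm,P)[:4]: print(nm,d['p'],np.round(d['centre'],4),proj(P,d['centre']))
# colour fit: red + bare region
hsv=cv2.cvtColor(P['color'],cv2.COLOR_RGB2HSV)
for d in finder.regions_of('red_tag_centre',P)[:4]:
    m=d['region'].astype(np.uint8);n=m.sum()
    if n<50: continue
    c=max(cv2.findContours(m,cv2.RETR_EXTERNAL,cv2.CHAIN_APPROX_NONE)[0],key=cv2.contourArea)
    w=np.array([ray(P,x[0],.008)[:2] for x in c]);r=cv2.minAreaRect((w*1000).astype(np.float32))
    print(d['p'],n,'rect',r,'meancol',P['color'][d['region']].mean(0))
E
```

```text
t 17.7
qpos [ 0.0954 -0.1207  2.1146  0.1134  1.1765  1.3917]
eef_pos [0.4373 0.1026 0.188 ]
tcp_rot [-0.0285  0.7823 -0.6206 -0.0458]
ft_force [-0.4592 -0.8158 -0.698 ]
width 0.07
red_tag_centre 0.87 [0.4721 0.1095 0.0032] [337.0071 146.7203]
red_tag_centre 0.79 [ 0.418  -0.0336  0.0022] [448.8002 224.1591]
red_tag_hole 0.91 [0.2722 0.2614 0.0062] [185.0166 270.7518]
red_tag_hole 0.88 [0.5076 0.1211 0.0053] [334.4234 111.1119]
red_tag_hole 0.63 [ 0.4634 -0.0159  0.0091] [449.4064 183.5118]
0.76 3991 rect ((422.3912658691406, -29.772518157958984), (113.26031494140625, 51.87855529785156), 19.85586929321289) meancol [254.7041 184.6808   3.6901]
0.74 4666 rect ((470.6576843261719, 108.68165588378906), (111.62866973876953, 50.76071548461914), 19.042457580566406) meancol [253.4346 124.4507  90.324 ]
0.63 444 rect ((285.7528991699219, 267.185302734375), (17.62819480895996, 48.314414978027344), 57.493896484375) meancol [120.8581 216.7725 192.8694]
```

View pics/tag1.png

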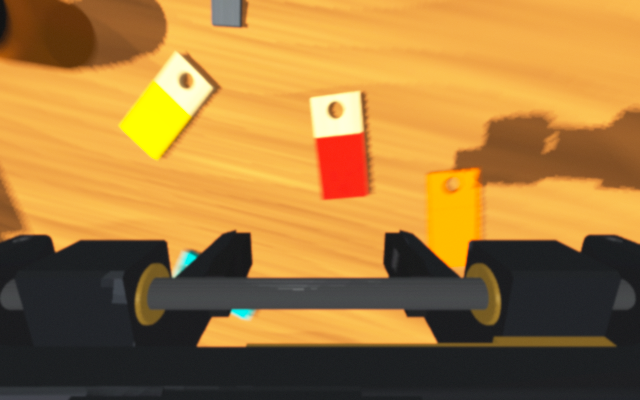

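The wrist view shows the red tag (red end at (342,165), hole at (335,109)), with the yellow and orange ones well to the sides. Descending to grip it on the red end.

```bash
python3 - <<'E'
from plan import *
q0,p0,r0=cur()
ty=np.radians(19.2);yx=ty-np.pi/2
rt=R.from_matrix(np.stack([[np.cos(yx),np.sin(yx),0],[np.sin(yx),-np.cos(yx),0],[0,0,-1.]],1))
for zz in (.15,.1,.06,.02,.0032): 
    p=np.array([.4471,.1005,zz]);print(row(p,rt,p0,r0,66),ik(p,rt,0))
E
```

```text
{"fingers": 66, "x": 0.39, "y": -0.12, "z": -1.52, "wx": -0.10, "wy": -0.04, "wz": 0.11} [ 0.1667 -0.0769  2.1463  0.      1.0722  1.4024]
{"fingers": 66, "x": 0.39, "y": -0.12, "z": -3.52, "wx": -0.10, "wy": -0.04, "wz": 0.11} [ 0.1667 -0.0148  2.191   0.      0.9654  1.4024]
{"fingers": 66, "x": 0.39, "y": -0.12, "z": -5.12, "wx": -0.10, "wy": -0.04, "wz": 0.11} [0.1667 0.044  2.2201 0.     0.8775 1.4024]
{"fingers": 66, "x": 0.39, "y": -0.12, "z": -6.72, "wx": -0.10, "wy": -0.04, "wz": 0.11} [ 0.1667  0.1107  2.2427 -0.      0.7882  1.4024]
{"fingers": 66, "x": 0.39, "y": -0.12, "z": -7.39, "wx": -0.10, "wy": -0.04, "wz": 0.11} [ 0.1667  0.141   2.2502 -0.      0.7505  1.4024]
```

Emit:
carry_out:
  deltas:
    - {"fingers": 66, "x": 0.39, "y": -0.12, "z": -1.52, "wx": -0.1, "wy": -0.04, "wz": 0.11}
    - {"fingers": 66, "x": 0.39, "y": -0.12, "z": -3.52, "wx": -0.1, "wy": -0.04, "wz": 0.11}
    - {"fingers": 66, "x": 0.39, "y": -0.12, "z": -5.12, "wx": -0.1, "wy": -0.04, "wz": 0.11}
    - {"fingers": 66, "x": 0.39, "y": -0.12, "z": -6.72, "wx": -0.1, "wy": -0.04, "wz": 0.11}
    - {"fingers": 66, "x": 0.39, "y": -0.12, "z": -7.39, "wx": -0.1, "wy": -0.04, "wz": 0.11}
    - {"fingers": 66, "x": 0.39, "y": -0.12, "z": -7.39, "wx": -0.1, "wy": -0.04, "wz": 0.11}
    - {"fingers": 54, "x": 0.39, "y": -0.12, "z": -7.39, "wx": -0.1, "wy": -0.04, "wz": 0.11}
    - {"fingers": 30, "x": 0.39, "y": -0.12, "z": -7.39, "wx": -0.1, "wy": -0.04, "wz": 0.11}
    - {"fingers": 30, "x": 0.39, "y": -0.12, "z": -7.39, "wx": -0.1, "wy": -0.04, "wz": 0.11}
    - {"fingers": 30, "x": 0.39, "y": -0.12, "z": -7.39, "wx": -0.1, "wy": -0.04, "wz": 0.11}
  grip_force: 25

```text
t: 19.15
eef_pos: [0.4476, 0.0999, 0.0036]
tcp_rot: [-0.001, 0.815, -0.579, -0.001]
ft_force: [0.9, 0.5, -0.5]
width: 0.0496
```

```bash
python3 - <<'E'
from plan import *
log()
P=cams.camera('wrist');save(P,'tag2.png')
q,p,r=cur()
for nm in ('red_tag_centre','red_tag_hole'):
    for d in finder.pinpoint(nm,P)[:3]: print(nm,d['p'],np.round(d['centre'],4),proj(P,d['centre']),'tool',r.inv().apply(np.array(d['centre'])-p))
E
```

```text
t 19.15
qpos [0.1627 0.1423 2.2481 0.0049 0.7516 1.3951]
eef_pos [0.4476 0.0999 0.0036]
tcp_rot [-0.001   0.815  -0.5794 -0.0013]
ft_force [ 0.9197  0.4638 -0.4585]
width 0.0496
red_tag_centre 0.58 [0.4729 0.1092 0.0045] [317.3039 201.1556] tool [-0.0004 -0.0269 -0.0009]
```

View pics/tag2.png

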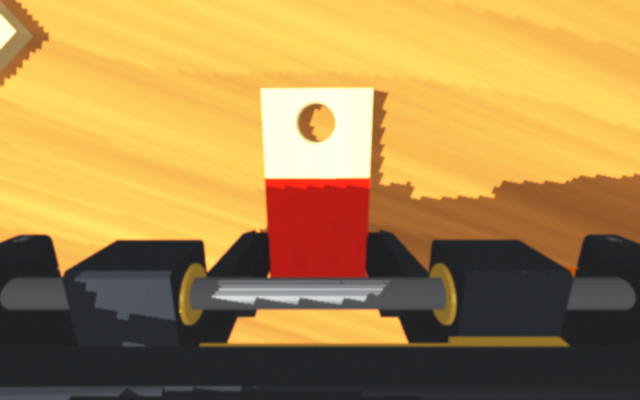

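The view shows the red tag gripped, with its hole at (316,122), unobstructed.

```bash
cat > p5.py <<'E'
from plan import *
q0,p0,r0=cur()
off=(0,-.066,-.0005)
pt,rt,_=pose2(tip+.05*bar,.6,.15,np.pi,off);qt=ik(pt,rt,0);print(qt,inlim(qt))
lift=[p0+[0,0,.03],p0+[0,0,.09],p0+[0,0,.15]]
C=[(p,r0) for p in lift];q1=ik(*C[-1],0);N=10
C+=[fk(q1+(qt-q1)*k/N) for k in range(1,N+1)]
pp,rp=p0,r0
for k,(p,r) in enumerate(C):
    qq=ik(p,r,0);print(k+1,row(p,r,p0,r0,30)+',')
    print('   ',qq.round(2),inlim(qq),p.round(3),'hole',(p+r.apply(off)).round(3),'%.0f %.1f'%(1e3*np.linalg.norm(p-pp),np.degrees((r*rp.inv()).magnitude())))
    pp,rp=p,r
E
python3 - <<'E'
from plan import *
P=cams.camera('wrist');q,p,r=cur()
for u in ((316,122.5),(316,121.5)): print(r.inv().apply(ray(P,u,.008)-p))
E
python3 p5.py
```

```text
[-0.001  -0.0653 -0.0045]
[-0.001  -0.0658 -0.0045]
[-0.4793 -0.5122  2.4358  1.0185  0.6073  0.2537] True
1 {"fingers": 30, "x": 0.00, "y": 0.00, "z": 1.20, "wx": 0.00, "wy": 0.00, "wz": 0.00},
    [0.16 0.09 2.23 0.   0.82 1.4 ] True [0.448 0.1   0.034] hole [0.51  0.122 0.034] 30 0.0
2 {"fingers": 30, "x": 0.00, "y": 0.00, "z": 3.60, "wx": 0.00, "wy": 0.00, "wz": 0.00},
    [ 0.16 -0.    2.2   0.    0.95  1.4 ] True [0.448 0.1   0.094] hole [0.51  0.122 0.094] 60 0.0
3 {"fingers": 30, "x": 0.00, "y": 0.00, "z": 6.00, "wx": 0.00, "wy": 0.00, "wz": 0.00},
    [ 0.16 -0.08  2.14  0.    1.08  1.4 ] True [0.448 0.1   0.154] hole [0.51  0.122 0.154] 60 0.0
4 {"fingers": 30, "x": 0.23, "y": 0.03, "z": 6.27, "wx": 0.09, "wy": -0.05, "wz": 0.00},
    [ 0.1  -0.12  2.17  0.11  1.03  1.28] True [0.453 0.101 0.16 ] hole [0.515 0.122 0.166] 9 6.2
5 {"fingers": 30, "x": 0.59, "y": -0.04, "z": 6.66, "wx": 0.17, "wy": -0.13, "wz": -0.00},
    [ 0.03 -0.17  2.2   0.21  0.99  1.17] True [0.462 0.099 0.17 ] hole [0.524 0.119 0.182] 13 6.1
6 {"fingers": 30, "x": 1.04, "y": -0.24, "z": 7.15, "wx": 0.2
[... 777 characters left out ...]
"wz": -0.07},
    [-0.29 -0.38  2.35  0.71  0.75  0.6 ] True [0.524 0.03  0.25 ] hole [0.573 0.039 0.293] 32 6.4
11 {"fingers": 30, "x": 3.39, "y": -3.93, "z": 10.66, "wx": 0.32, "wy": -0.74, "wz": -0.10},
    [-0.35 -0.43  2.38  0.82  0.7   0.48] True [0.532 0.002 0.27 ] hole [0.578 0.009 0.318] 35 6.6
12 {"fingers": 30, "x": 3.58, "y": -5.20, "z": 11.45, "wx": 0.28, "wy": -0.84, "wz": -0.13},
    [-0.42 -0.47  2.41  0.92  0.65  0.37] True [ 0.537 -0.03   0.29 ] hole [ 0.578 -0.024  0.341] 38 6.7
13 {"fingers": 30, "x": 3.60, "y": -6.61, "z": 12.21, "wx": 0.23, "wy": -0.94, "wz": -0.17},
    [-0.48 -0.51  2.44  1.02  0.61  0.25] True [ 0.538 -0.065  0.309] hole [ 0.574 -0.06   0.364] 40 6.8
```

Emit:
carry_out:
  deltas:
    - {"fingers": 30, "x": 0, "y": 0, "z": 1.2, "wx": 0, "wy": 0, "wz": 0}
    - {"fingers": 30, "x": 0, "y": 0, "z": 3.6, "wx": 0, "wy": 0, "wz": 0}
    - {"fingers": 30, "x": 0, "y": 0, "z": 6, "wx": 0, "wy": 0, "wz": 0}
    - {"fingers": 30, "x": 0.59, "y": -0.04, "z": 6.66, "wx": 0.17, "wy": -0.13, "wz": 0}
    - {"fingers": 30, "x": 1.04, "y": -0.24, "z": 7.15, "wx": 0.24, "wy": -0.21, "wz": -0.01}
    - {"fingers": 30, "x": 1.55, "y": -0.6, "z": 7.73, "wx": 0.29, "wy": -0.3, "wz": -0.02}
    - {"fingers": 30, "x": 2.09, "y": -1.15, "z": 8.39, "wx": 0.33, "wy": -0.41, "wz": -0.03}
    - {"fingers": 30, "x": 2.6, "y": -1.89, "z": 9.12, "wx": 0.34, "wy": -0.52, "wz": -0.05}
    - {"fingers": 30, "x": 3.05, "y": -2.82, "z": 9.88, "wx": 0.34, "wy": -0.63, "wz": -0.07}
    - {"fingers": 30, "x": 3.39, "y": -3.93, "z": 10.66, "wx": 0.32, "wy": -0.74, "wz": -0.1}

```text
t: 20.6
eef_pos: [0.5324, 0.0008, 0.2705]
tcp_rot: [-0.337, 0.72, -0.571, 0.204]
ft_force: [-0.4, 0.7, -0.2]
width: 0.05
```

```bash
python3 - <<'E'
from plan import *
log()
q0,p0,r0=cur()
off=(-.0007,-.0655,-.0005)
pt,rt,_=pose2(tip+.045*bar,.6,.15,np.pi,off);qt=ik(pt,rt,0);print(qt,inlim(qt))
emit([fk(q0+(qt-q0)*k/4) for k in range(1,5)],30,None,off)
E
```

```text
t 20.6
qpos [-0.3548 -0.428   2.3805  0.825   0.6986  0.4687]
eef_pos [0.5324 0.0008 0.2705]
tcp_rot [-0.3368  0.7203 -0.5712  0.2036]
ft_force [-0.3877  0.7301 -0.1725]
width 0.05
[-0.4726 -0.4978  2.4327  1.0303  0.596   0.2423] True
{"fingers": 30, "x": 0.17, "y": -0.61, "z": 0.36, "wx": -0.01, "wy": -0.05, "wz": -0.03},
    # [-0.38 -0.45  2.39  0.88  0.67  0.41] True eye [ 0.579 -0.007  0.329] head [ 0.6   -0.004  0.356] step mm 18 deg 3.2
{"fingers": 30, "x": 0.29, "y": -1.26, "z": 0.73, "wx": -0.02, "wy": -0.09, "wz": -0.06},
    # [-0.41 -0.46  2.41  0.93  0.65  0.36] True eye [ 0.58  -0.024  0.34 ] head [ 0.599 -0.021  0.368] step mm 19 deg 3.3
{"fingers": 30, "x": 0.36, "y": -1.94, "z": 1.08, "wx": -0.04, "wy": -0.14, "wz": -0.09},
    # [-0.44 -0.48  2.42  0.98  0.62  0.3 ] True eye [ 0.579 -0.041  0.351] head [ 0.598 -0.039  0.38 ] step mm 19 deg 3.3
{"fingers": 30, "x": 0.39, "y": -2.65, "z": 1.43, "wx": -0.05, "wy": -0.18, "wz": -0.13},
    # [-0.47 -0.5   2.43  1.03  0.6   0.24] True eye [ 0.578 -0.059  0.361] head [ 0.595 -0.057  0.391] step mm 20 deg 3.3
```

Emit:
carry_out:
  deltas:
    - {"fingers": 30, "x": 0.17, "y": -0.61, "z": 0.36, "wx": -0.01, "wy": -0.05, "wz": -0.03}
    - {"fingers": 30, "x": 0.29, "y": -1.26, "z": 0.73, "wx": -0.02, "wy": -0.09, "wz": -0.06}
    - {"fingers": 30, "x": 0.36, "y": -1.94, "z": 1.08, "wx": -0.04, "wy": -0.14, "wz": -0.09}
    - {"fingers": 30, "x": 0.39, "y": -2.65, "z": 1.43, "wx": -0.05, "wy": -0.18, "wz": -0.13}
    - {"fingers": 30, "x": 0.39, "y": -2.65, "z": 1.43, "wx": -0.05, "wy": -0.18, "wz": -0.13}
    - {"fingers": 30, "x": 0.39, "y": -2.65, "z": 1.43, "wx": -0.05, "wy": -0.18, "wz": -0.13}
    - {"fingers": 30, "x": 0.39, "y": -2.65, "z": 1.43, "wx": -0.05, "wy": -0.18, "wz": -0.13}
    - {"fingers": 30, "x": 0.39, "y": -2.65, "z": 1.43, "wx": -0.05, "wy": -0.18, "wz": -0.13}
    - {"fingers": 30, "x": 0.39, "y": -2.65, "z": 1.43, "wx": -0.05, "wy": -0.18, "wz": -0.13}
    - {"fingers": 30, "x": 0.39, "y": -2.65, "z": 1.43, "wx": -0.05, "wy": -0.18, "wz": -0.13}

```text
t: 21.85
eef_pos: [0.5421, -0.0645, 0.3056]
tcp_rot: [-0.354, 0.67, -0.579, 0.301]
ft_force: [0.0, 0.1, -0.3]
width: 0.0495
```

```bash
cat > lookt.py <<'E'
from look import *
log();look(sys.argv[1],(-.0007,-.0655,-.0005),('red_tag_hole','hook_tip','spanner_eye'))
E
python3 lookt.py b1
```

```text
t 21.85
qpos [-0.4714 -0.4954  2.4315  1.0269  0.5976  0.2518]
eef_pos [ 0.5421 -0.0645  0.3056]
tcp_rot [-0.3543  0.6696 -0.579   0.3013]
ft_force [ 0.0332  0.0513 -0.3136]
width 0.0495
tcp [ 0.5421 -0.0645  0.3056] eye pred [ 0.5784 -0.0587  0.3599]
scene red_tag_hole 0.88 [0.7636 0.0104 0.0029] [323.6 316.3]
scene red_tag_hole 0.83 [0.2693 0.2656 0.0053] [363.5 207.7]
scene hook_tip 0.48 [ 0.6156 -0.0574  0.3386] [288.8 181.2]
scene spanner_eye 0.68 [ 0.6582 -0.0502  0.3098] [294.5 199.4]
scene pred px eye [285.9 166.9] tip [289.8 182.2] bend [293.5 196.4]
top red_tag_hole 0.92 [ 0.5766 -0.0568  0.3585] [349.9 169. ]
top red_tag_hole 0.72 [0.7656 0.0171 0.002 ] [323.5 141.8]
top hook_tip 0.51 [ 0.6211 -0.0568  0.3397] [349.5 154.2]
top hook_tip 0.38 [ 0.6187 -0.4326  0.0042] [454.4 183. ]
top spanner_eye 0.53 [ 0.661  -0.0471  0.3058] [345.2 143.5]
top spanner_eye 0.26 [0.4709 0.3054 0.0039] [237.9 224.7]
top pred px eye [350.7 168.2] tip [348.7 157.1] bend [346.7 147.7]
wrist hook_tip 0.86 [ 0.6221 -0.0563  0.3329] [323.4 115.7]
wrist hook_tip 0.46 [ 0.6804 -0.0466  0.3138] [320.9  93.8]
wrist spanner_eye 0.81 [ 0.6639 -0.0442  0.3047] [315.  114.9]
wrist pred px eye [316.5 120.1] tip [319.4 119.6] bend [320.4 120. ]
```

View pics/b1_scene.png

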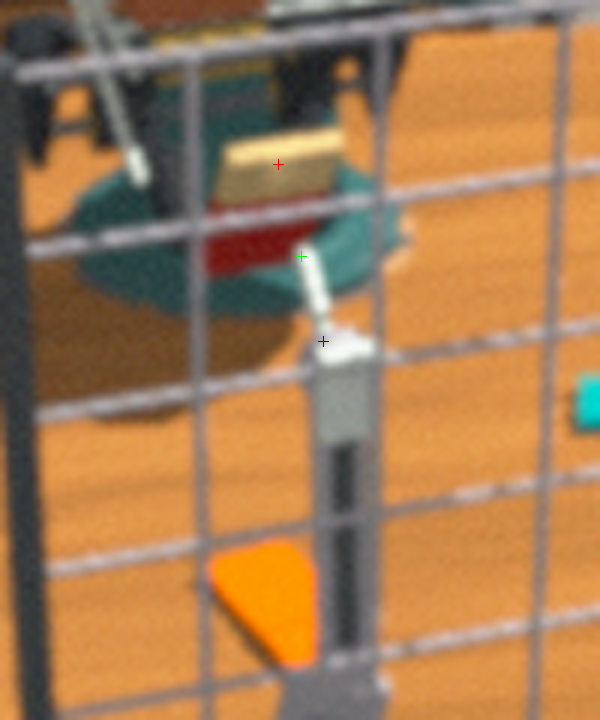

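View pics/b1_top.png

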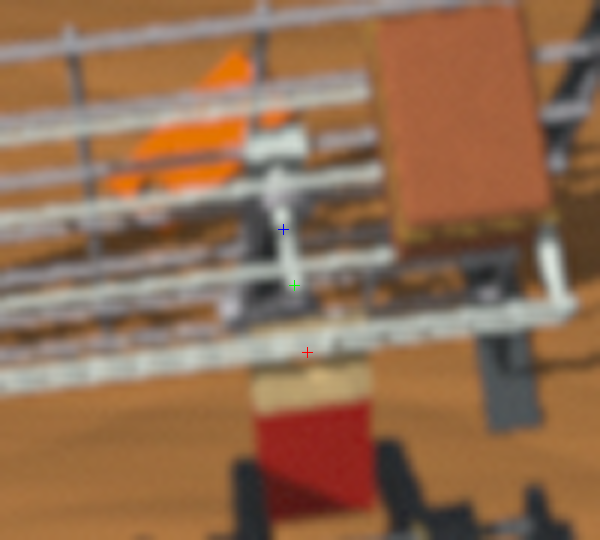

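View pics/b1_wrist.png

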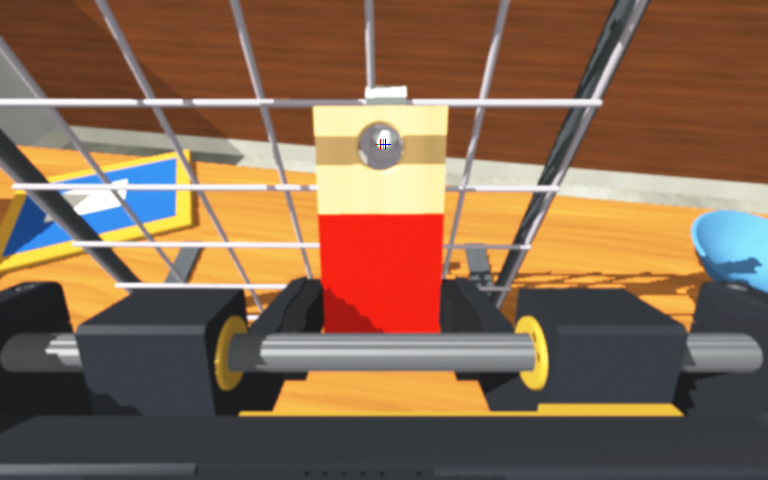

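The wrist view looks right through the tag's hole (380,145) onto the hook tip (383,140), as predicted. Sliding on.

```bash
python3 - <<'E'
from plan import *
off=(-.0007,-.0655,-.0005)
emit([pose2(tip+d*bar,.6,.15,np.pi,off)[:2] for d in (.036,.027,.018,.009,.0,-.008,-.015)],30,None,off)
E
```

```text
{"fingers": 30, "x": 0.29, "y": 0.00, "z": -0.18, "wx": -0.01, "wy": -0.00, "wz": 0.00},
    # [-0.46 -0.47  2.43  1.05  0.57  0.22] True eye [ 0.585 -0.058  0.356] head [ 0.603 -0.057  0.385] step mm 9 deg 0.4
{"fingers": 30, "x": 0.58, "y": 0.04, "z": -0.38, "wx": -0.01, "wy": -0.00, "wz": 0.00},
    # [-0.44 -0.45  2.43  1.08  0.55  0.2 ] True eye [ 0.593 -0.058  0.35 ] head [ 0.61  -0.056  0.38 ] step mm 9 deg 0.0
{"fingers": 30, "x": 0.88, "y": 0.07, "z": -0.59, "wx": -0.01, "wy": -0.00, "wz": 0.00},
    # [-0.43 -0.43  2.42  1.1   0.53  0.18] True eye [ 0.6   -0.057  0.345] head [ 0.617 -0.055  0.375] step mm 9 deg 0.0
{"fingers": 30, "x": 1.17, "y": 0.11, "z": -0.80, "wx": -0.01, "wy": -0.00, "wz": 0.00},
    # [-0.42 -0.4   2.42  1.13  0.51  0.15] True eye [ 0.607 -0.056  0.34 ] head [ 0.625 -0.054  0.37 ] step mm 9 deg 0.0
{"fingers": 30, "x": 1.46, "y": 0.15, "z": -1.00, "wx": -0.01, "wy": -0.00, "wz": 0.00},
    # [-0.41 -0.38  2.41  1.16  0.5   0.12] True eye [ 0.615 -0.055  0.335] head [ 0.632 -0.053  0.365] step mm 9 deg 0.0
{"fingers": 30, "x": 1.72, "y": 0.18, "z": -1.19, "wx": -0.01, "wy": -0.00, "wz": 0.00},
    # [-0.4  -0.36  2.41  1.19  0.48  0.1 ] True eye [ 0.621 -0.054  0.33 ] head [ 0.638 -0.052  0.36 ] step mm 8 deg 0.0
{"fingers": 30, "x": 1.95, "y": 0.20, "z": -1.35, "wx": -0.01, "wy": -0.00, "wz": 0.00},
    # [-0.39 -0.34  2.4   1.21  0.47  0.07] True eye [ 0.627 -0.053  0.326] head [ 0.644 -0.051  0.356] step mm 7 deg 0.0
```

Emit:
carry_out:
  deltas:
    - {"fingers": 30, "x": 0.29, "y": 0, "z": -0.18, "wx": -0.01, "wy": 0, "wz": 0}
    - {"fingers": 30, "x": 0.58, "y": 0.04, "z": -0.38, "wx": -0.01, "wy": 0, "wz": 0}
    - {"fingers": 30, "x": 0.88, "y": 0.07, "z": -0.59, "wx": -0.01, "wy": 0, "wz": 0}
    - {"fingers": 30, "x": 1.02, "y": 0.09, "z": -0.7, "wx": -0.01, "wy": 0, "wz": 0}
    - {"fingers": 30, "x": 1.17, "y": 0.11, "z": -0.8, "wx": -0.01, "wy": 0, "wz": 0}
    - {"fingers": 30, "x": 1.32, "y": 0.13, "z": -0.9, "wx": -0.01, "wy": 0, "wz": 0}
    - {"fingers": 30, "x": 1.46, "y": 0.15, "z": -1.0, "wx": -0.01, "wy": 0, "wz": 0}
    - {"fingers": 30, "x": 1.6, "y": 0.17, "z": -1.1, "wx": -0.01, "wy": 0, "wz": 0}
    - {"fingers": 30, "x": 1.72, "y": 0.18, "z": -1.19, "wx": -0.01, "wy": 0, "wz": 0}
    - {"fingers": 30, "x": 1.95, "y": 0.2, "z": -1.35, "wx": -0.01, "wy": 0, "wz": 0}

```text
t: 23.7
eef_pos: [0.5911, -0.0597, 0.2721]
tcp_rot: [-0.351, 0.671, -0.578, 0.305]
ft_force: [0.1, -0.4, 0.0]
width: 0.049
```

```bash
python3 lookt.py b2 | grep -v 0.76
```

```text
t 23.7
eef_pos [ 0.5911 -0.0597  0.2721]
tcp_rot [-0.351   0.6712 -0.5775  0.3047]
ft_force [ 0.1286 -0.3507  0.0435]
width 0.049
tcp [ 0.5911 -0.0597  0.2721] eye pred [ 0.6274 -0.0534  0.3262]
scene red_tag_hole 0.82 [0.2694 0.266  0.0059] [363.6 207.5]
scene hook_tip 0.64 [ 0.6162 -0.0547  0.3372] [289.9 181.7]
scene spanner_eye 0.81 [ 0.662  -0.0492  0.3084] [295.2 200.7]
scene spanner_eye 0.72 [ 0.6066 -0.0579  0.2944] [288.1 194.4]
scene pred px eye [291.2 187.6] tip [289.8 182.2] bend [293.5 196.4]
top red_tag_hole 0.86 [0.2688 0.263  0.0073] [247.7 285.9]
top red_tag_hole 0.75 [ 0.6265 -0.0526  0.3267] [347.6 153.6]
top hook_tip 0.54 [ 0.6189 -0.0556  0.3393] [349. 155.]
top spanner_eye 0.67 [ 0.6575 -0.0479  0.3117] [345.6 144.1]
top pred px eye [347.9 153.3] tip [348.7 157.1] bend [346.7 147.7]
wrist red_tag_hole 0.48 [ 0.607  -0.0567  0.2907] [317.4 202. ]
wrist hook_tip 0.8 [ 0.6215 -0.0541  0.3353] [316.7 110.1]
wrist spanner_eye 0.58 [ 0.6608 -0.0475  0.3056] [315.4 115.7]
wrist pred px eye [317.1 119.8] tip [316.1 120.1] bend [317.8 120.4]
```

View pics/b2_scene.png

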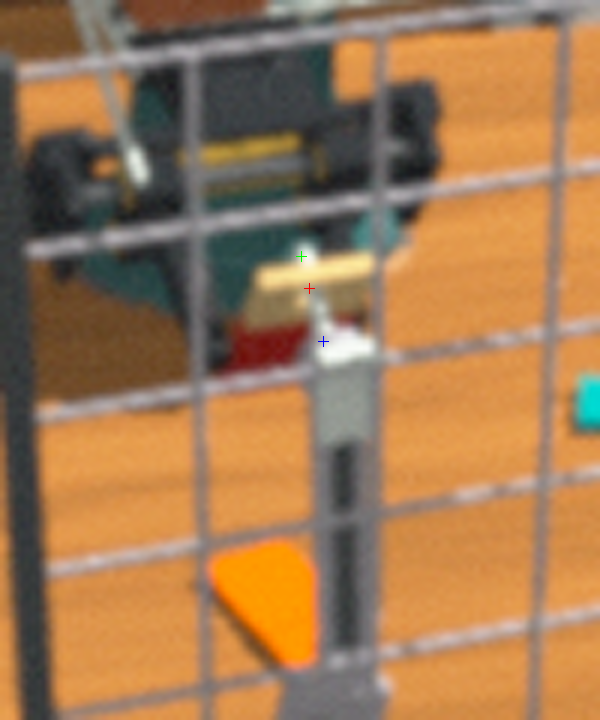

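View pics/b2_wrist.png

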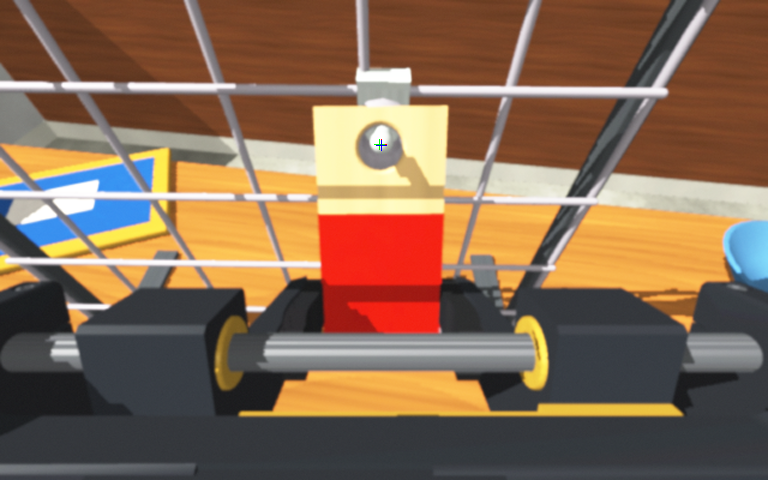

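The scene and wrist views show the tip (305,248) through the tag's hole with no force. Continuing round the bend.

```bash
python3 - <<'E'
from plan import *
off=(-.0007,-.0655,-.0005)
S=[]
for e,t,ps in [(b+.018*bar,.6,.15),(b+.012*bar,.52,.145),(b+.007*bar-.001*z,.42,.14),(b+.002*bar-.002*z,.31,.135),(b+.0*f-.003*z,.2,.13),(b+.001*f-.0035*z,.1,.125),(b+.003*f-.004*z,.0,.122),(b+.005*f-.004*z,.0,.122),(b+.006*f-.0045*z,.0,.122)]:
    S.append(pose2(e,t,ps,np.pi,off)[:2])
emit(S,30,None,off)
E
```

```text
{"fingers": 30, "x": 0.23, "y": 0.03, "z": -0.17, "wx": 0.00, "wy": -0.00, "wz": 0.00},
    # [-0.38 -0.32  2.4   1.24  0.46  0.05] True eye [ 0.633 -0.053  0.322] head [ 0.65  -0.051  0.352] step mm 7 deg 0.3
{"fingers": 30, "x": 0.60, "y": 0.09, "z": -0.41, "wx": 0.02, "wy": -0.08, "wz": -0.00},
    # [-0.38 -0.29  2.44  1.56  0.45 -0.27] True eye [ 0.637 -0.052  0.319] head [ 0.652 -0.051  0.35 ] step mm 11 deg 4.6
{"fingers": 30, "x": 0.99, "y": 0.15, "z": -0.69, "wx": 0.03, "wy": -0.18, "wz": -0.01},
    # [-0.39 -0.23  2.48  1.94  0.52 -0.65] True eye [ 0.641 -0.052  0.315] head [ 0.653 -0.051  0.348] step mm 12 deg 5.7
{"fingers": 30, "x": 1.42, "y": 0.21, "z": -0.94, "wx": 0.04, "wy": -0.29, "wz": -0.01},
    # [-0.39 -0.15  2.52  2.24  0.65 -0.96] True eye [ 0.646 -0.051  0.311] head [ 0.654 -0.051  0.345] step mm 13 deg 6.3
{"fingers": 30, "x": 1.76, "y": 0.26, "z": -1.10, "wx": 0.06, "wy": -0.40, "wz": -0.02},
    # [-0.38 -0.05  2.54  2.43  0.83 -1.15] True eye [ 0.647 -0.051  0.309] head [ 0.652 -0.051  0.343] step mm 9 deg 6.3
{"fingers": 30, "x": 2.06, "y": 0.30, "z": -1.15, "wx": 0.07, "wy": -0.50, "wz": -0.02},
    # [-0.38  0.05  2.54  2.54  1.   -1.27] True eye [ 0.648 -0.051  0.308] head [ 0.649 -0.051  0.343] step mm 8 deg 5.7
{"fingers": 30, "x": 2.40, "y": 0.34, "z": -1.19, "wx": 0.08, "wy": -0.60, "wz": -0.02},
    # [-0.36  0.17  2.53  2.61  1.19 -1.36] True eye [ 0.65  -0.051  0.308] head [ 0.648 -0.052  0.342] step mm 9 deg 5.7
{"fingers": 30, "x": 2.48, "y": 0.35, "z": -1.19, "wx": 0.08, "wy": -0.60, "wz": -0.02},
    # [-0.36  0.17  2.53  2.62  1.18 -1.36] True eye [ 0.652 -0.05   0.308] head [ 0.65  -0.051  0.342] step mm 2 deg 0.0
{"fingers": 30, "x": 2.52, "y": 0.35, "z": -1.21, "wx": 0.08, "wy": -0.60, "wz": -0.02},
    # [-0.36  0.17  2.53  2.62  1.18 -1.36] True eye [ 0.653 -0.05   0.308] head [ 0.651 -0.051  0.342] step mm 1 deg 0.0
```

Emit:
carry_out:
  deltas:
    - {"fingers": 30, "x": 0.23, "y": 0.03, "z": -0.17, "wx": 0, "wy": 0, "wz": 0}
    - {"fingers": 30, "x": 0.6, "y": 0.09, "z": -0.41, "wx": 0.02, "wy": -0.08, "wz": 0}
    - {"fingers": 30, "x": 0.99, "y": 0.15, "z": -0.69, "wx": 0.03, "wy": -0.18, "wz": -0.01}
    - {"fingers": 30, "x": 1.42, "y": 0.21, "z": -0.94, "wx": 0.04, "wy": -0.29, "wz": -0.01}
    - {"fingers": 30, "x": 1.76, "y": 0.26, "z": -1.1, "wx": 0.06, "wy": -0.4, "wz": -0.02}
    - {"fingers": 30, "x": 2.06, "y": 0.3, "z": -1.15, "wx": 0.07, "wy": -0.5, "wz": -0.02}
    - {"fingers": 30, "x": 2.4, "y": 0.34, "z": -1.19, "wx": 0.08, "wy": -0.6, "wz": -0.02}
    - {"fingers": 30, "x": 2.48, "y": 0.35, "z": -1.19, "wx": 0.08, "wy": -0.6, "wz": -0.02}
    - {"fingers": 30, "x": 2.52, "y": 0.35, "z": -1.21, "wx": 0.08, "wy": -0.6, "wz": -0.02}
    - {"fingers": 30, "x": 2.52, "y": 0.35, "z": -1.21, "wx": 0.08, "wy": -0.6, "wz": -0.02}

```text
t: 25.55
eef_pos: [0.6538, -0.0508, 0.2412]
tcp_rot: [-0.529, 0.532, -0.466, 0.469]
ft_force: [0.1, 0.2, -1.2]
width: 0.0493
```

```bash
python3 lookt.py b3 | grep -v 0.76
```

```text
t 25.55
qpos [-0.362   0.1795  2.5272  2.6133  1.1885 -1.3627]
eef_pos [ 0.6538 -0.0508  0.2412]
tcp_rot [-0.5286  0.5317 -0.4665  0.4693]
ft_force [ 0.1185  0.1804 -1.1895]
width 0.0493
tcp [ 0.6538 -0.0508  0.2412] eye pred [ 0.6532 -0.0498  0.3067]
scene red_tag_hole 0.81 [ 0.461  -0.0183  0.0022] [293.6 249.3]
scene hook_tip 0.48 [ 0.6154 -0.054   0.3384] [290.1 181.1]
scene spanner_eye 0.79 [ 0.6639 -0.0494  0.3084] [295.2 201.1]
scene spanner_eye 0.59 [ 0.618  -0.4352  0.0021] [153.5 299.5]
scene pred px eye [294.3 199.4] tip [289.8 182.2] bend [293.5 196.4]
top red_tag_hole 0.93 [ 0.4609 -0.0146  0.0058] [332.2 228.2]
top red_tag_hole 0.87 [0.2715 0.2606 0.0041] [248.6 285. ]
top hook_tip 0.47 [ 0.6203 -0.0528  0.339 ] [347.9 154.5]
top spanner_eye 0.54 [ 0.6642 -0.0503  0.307 ] [346.4 142.2]
top pred px eye [346.2 146.1] tip [348.7 157.1] bend [346.7 147.7]
wrist hook_tip 0.57 [ 0.6175 -0.0563  0.3359] [323.3  29.1]
wrist spanner_eye 0.91 [ 0.6661 -0.0481  0.302 ] [316.6 130. ]
wrist pred px eye [316.8 120.6] tip [317.9  29.9] bend [317.6 108.5]
```

View pics/b3_scene.png

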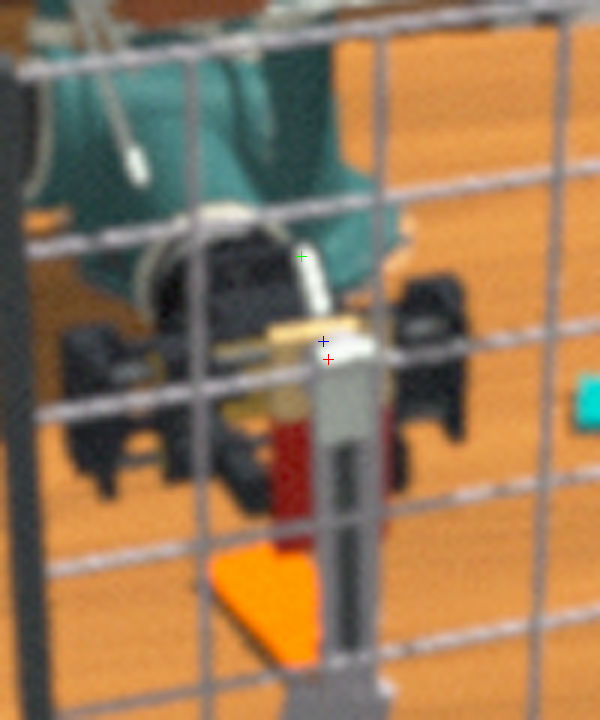

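View pics/b3_wrist.png

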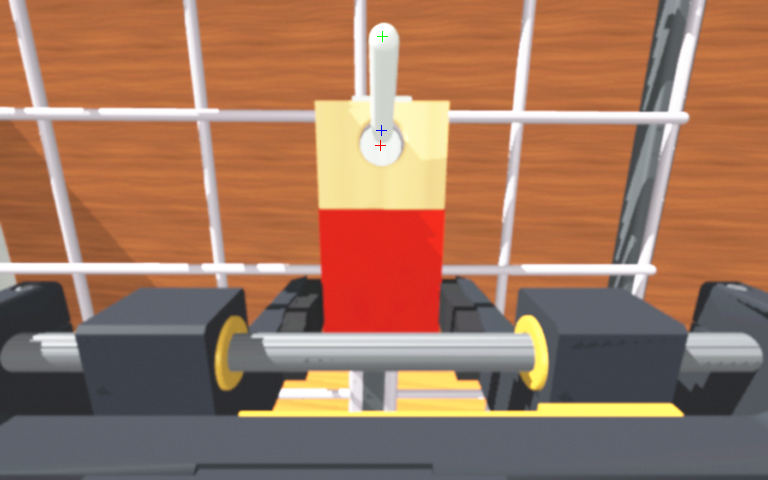

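View pics/b3_top.png

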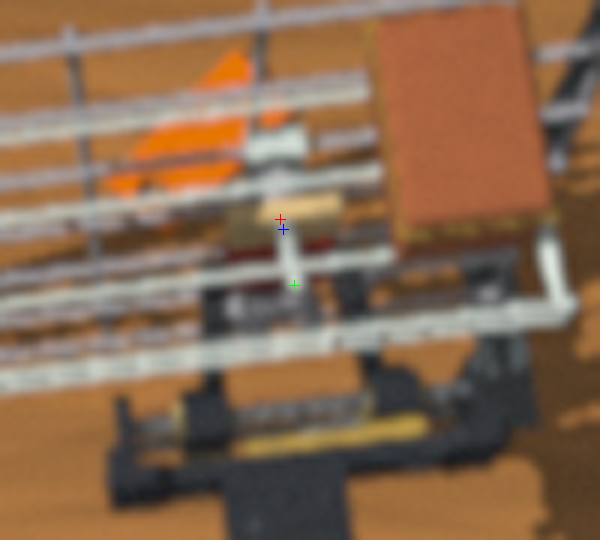

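The wrist view shows the tag on the bar inside the bend (hole (381,145), tip (384,36)) with the spanner behind it. Releasing and backing off.

Emit:
carry_out:
  deltas:
    - {"fingers": 51, "x": 0, "y": 0, "z": -0.01, "wx": 0, "wy": 0, "wz": 0}
    - {"fingers": 54, "x": 0, "y": 0, "z": -0.01, "wx": 0, "wy": 0, "wz": 0}
    - {"fingers": 60, "x": 0, "y": 0, "z": -0.01, "wx": 0, "wy": 0, "wz": 0}
    - {"fingers": 70, "x": 0, "y": 0, "z": -0.01, "wx": 0, "wy": 0, "wz": 0}
    - {"fingers": 78, "x": 0, "y": 0, "z": -0.01, "wx": 0, "wy": 0, "wz": 0}
    - {"fingers": 78, "x": 0, "y": 0, "z": -0.01, "wx": 0, "wy": 0, "wz": 0}
    - {"fingers": 78, "x": -0.1, "y": -0.01, "z": -0.01, "wx": 0, "wy": 0, "wz": 0}
    - {"fingers": 78, "x": -0.25, "y": -0.03, "z": -0.01, "wx": 0, "wy": 0, "wz": 0}
    - {"fingers": 78, "x": -0.4, "y": -0.05, "z": -0.01, "wx": 0, "wy": 0, "wz": 0}
    - {"fingers": 78, "x": -0.55, "y": -0.07, "z": -0.01, "wx": 0, "wy": 0, "wz": 0}

```text
t: 27.4
eef_pos: [0.6397, -0.0527, 0.2414]
tcp_rot: [-0.529, 0.531, -0.466, 0.47]
ft_force: [0.2, -0.5, 0.0]
width: 0.0776
```

```bash
cat > p6.py <<'E'
from plan import *
log()
P=cams.camera('wrist');save(P,'rel.png')
q0,p0,r0=cur();print(inlim(q0))
# back off with yaw in plus direction
C=[]
tgt=np.array([.55,-.09,.245]);
for s in np.arange(1,11)/10.:
    a=.40*min(1,max(0,(s-.1)/.8))
    C.append((p0+s*(tgt-p0),R.from_rotvec([0,0,a])*r0))
emit(C,78)
for p,r in C: print('tips',(p+r.apply([.055,0,0])).round(3),(p-r.apply([.055,0,0])).round(3))
E
python3 p6.py
```

```text
t 27.4
qpos [-0.3833  0.1618  2.5529  2.5929  1.2012 -1.3586]
eef_pos [ 0.6397 -0.0527  0.2414]
tcp_rot [-0.5291  0.5313 -0.4663  0.4695]
ft_force [ 0.2441 -0.4731  0.0409]
width 0.0776
True
{"fingers": 78, "x": -0.36, "y": -0.15, "z": 0.02, "wx": 0.00, "wy": 0.00, "wz": 0.00},
    # [-0.4   0.15  2.57  2.57  1.21 -1.35] True eye [ 0.628 -0.057  0.113] head [ 0.627 -0.056  0.342] step mm 10 deg 0.0
{"fingers": 78, "x": -0.71, "y": -0.30, "z": 0.03, "wx": -0.00, "wy": 0.00, "wz": 0.05},
    # [-0.47  0.15  2.57  2.45  1.23 -1.31] True eye [ 0.619 -0.061  0.113] head [ 0.618 -0.06   0.342] step mm 10 deg 2.9
{"fingers": 78, "x": -1.07, "y": -0.45, "z": 0.05, "wx": -0.00, "wy": -0.00, "wz": 0.10},
    # [-0.54  0.15  2.56  2.33  1.26 -1.27] True eye [ 0.61  -0.065  0.113] head [ 0.609 -0.064  0.342] step mm 10 deg 2.9
{"fingers": 78, "x": -1.43, "y": -0.60, "z": 0.06, "wx": 0.00, "wy": 0.00, "wz": 0.15},
    # [-0.6   0.16  2.55  2.22  1.3  -1.23] True eye [ 0.601 -0.069  0.114] head [ 0.601 -0.068  0.343] step mm 10 deg 2.9
{"fingers": 78, "x": -1.79, "y": -0.75, "z": 0.08, "wx": -0.00
[... 1016 characters left out ...]
 -3.57, "y": -1.49, "z": 0.15, "wx": 0.00, "wy": 0.00, "wz": 0.40},
    # [-0.86  0.22  2.46  1.74  1.49 -1.12] True eye [ 0.548 -0.092  0.116] head [ 0.547 -0.091  0.345] step mm 10 deg 0.0
tips [ 0.637 -0.111  0.242] [ 0.624 -0.002  0.241]
tips [ 0.631 -0.114  0.242] [ 0.612 -0.006  0.242]
tips [ 0.625 -0.117  0.243] [ 0.6   -0.01   0.242]
tips [ 0.619 -0.121  0.243] [ 0.589 -0.015  0.242]
tips [ 0.612 -0.123  0.243] [ 0.577 -0.019  0.243]
tips [ 0.606 -0.126  0.244] [ 0.566 -0.024  0.243]
tips [ 0.599 -0.129  0.244] [ 0.554 -0.029  0.244]
tips [ 0.593 -0.131  0.245] [ 0.543 -0.034  0.244]
tips [ 0.586 -0.134  0.245] [ 0.531 -0.039  0.244]
tips [ 0.578 -0.138  0.245] [ 0.522 -0.042  0.245]
```

View pics/rel.png

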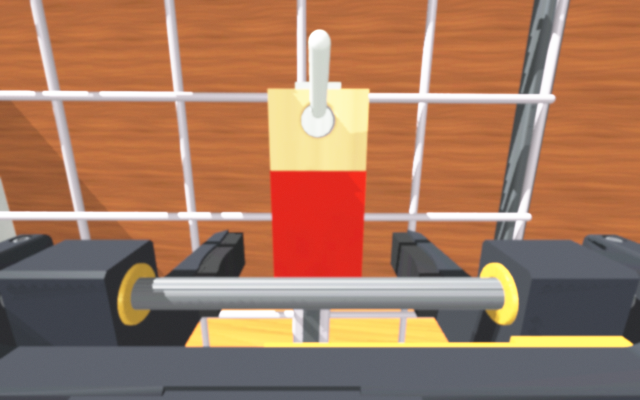

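The tag hangs straight at (318,180) with the fingers clear. Backing off while yawing, to keep margin on joint 3.

Emit:
carry_out:
  deltas:
    - {"fingers": 78, "x": -0.2, "y": -0.1, "z": 0.02, "wx": 0, "wy": 0, "wz": 0.06}
    - {"fingers": 78, "x": -0.5, "y": -0.25, "z": 0.03, "wx": 0, "wy": 0, "wz": 0.12}
    - {"fingers": 78, "x": -0.9, "y": -0.4, "z": 0.05, "wx": 0, "wy": 0, "wz": 0.18}
    - {"fingers": 78, "x": -1.4, "y": -0.6, "z": 0.06, "wx": 0, "wy": 0, "wz": 0.24}
    - {"fingers": 78, "x": -1.8, "y": -0.75, "z": 0.08, "wx": 0, "wy": 0, "wz": 0.3}
    - {"fingers": 78, "x": -2.2, "y": -0.9, "z": 0.1, "wx": 0, "wy": 0, "wz": 0.34}
    - {"fingers": 78, "x": -2.6, "y": -1.05, "z": 0.11, "wx": 0, "wy": 0, "wz": 0.38}
    - {"fingers": 78, "x": -3.0, "y": -1.2, "z": 0.12, "wx": 0, "wy": 0, "wz": 0.42}
    - {"fingers": 78, "x": -3.4, "y": -1.35, "z": 0.14, "wx": 0, "wy": 0, "wz": 0.45}
    - {"fingers": 78, "x": -3.6, "y": -1.5, "z": 0.15, "wx": 0, "wy": 0, "wz": 0.45}

```text
t: 28.7
eef_pos: [0.55, -0.0909, 0.2453]
tcp_rot: [-0.62, 0.622, -0.336, 0.34]
ft_force: [-0.7, -0.8, -0.6]
width: 0.0779
```

```bash
python3 lookt.py c1 | grep -v 0.76; python3 -c "
from h import *
for n in('scene','top'):
  P=cams.camera(n)
  save(P,'c1_full_'+n+'.png')
  for q in ('yellow_tag_centre','candlestick','jar'):
    for d in finder.pinpoint(q,P)[:1]: print(n,q,d['centre'])
"
```

```text
t 28.7
qpos [-0.8718  0.2421  2.4233  1.6825  1.5143 -1.1038]
eef_pos [ 0.55   -0.0909  0.2453]
tcp_rot [-0.6203  0.6218 -0.336   0.3401]
width 0.0779
tcp [ 0.55   -0.0909  0.2453] eye pred [ 0.549  -0.0903  0.3108]
scene red_tag_hole 0.84 [0.2715 0.2619 0.0039] [362.6 208.4]
scene hook_tip 0.74 [ 0.6152 -0.0551  0.3365] [289.7 181.8]
scene spanner_eye 0.67 [ 0.6623 -0.0508  0.3097] [294.6 200.3]
scene pred px eye [272.5 179. ] tip [289.8 182.2] bend [293.5 196.4]
top red_tag_hole 0.9 [0.2733 0.2634 0.0074] [247.6 284.5]
top red_tag_hole 0.75 [ 0.6569 -0.0486  0.3048] [345.8 145.1]
top hook_tip 0.42 [ 0.6207 -0.0571  0.3376] [349.6 154.5]
top hook_tip 0.18 [ 0.6641 -0.0465  0.1749] [343.3 155.9]
top spanner_eye 0.69 [ 0.6616 -0.0497  0.3085] [346.2 143. ]
top pred px eye [361.8 183.7] tip [348.7 157.1] bend [346.7 147.7]
wrist red_tag_hole 0.88 [ 0.6548 -0.0531  0.3069] [349.7 124.1]
wrist hook_tip 0.89 [ 0.6192 -0.0589  0.3319] [335.1  87.6]
wrist pred px eye [318.2 118.7] tip [326.8  82.6] bend [343.1 117.6]
scene yellow_tag_centre [0.4726, 0.3035, 0.0017]
scene candlestick [0.6194, -0.4336, -0.0001]
scene jar [0.5218, 0.4306, -0.0018]
top yellow_tag_centre [0.4688, 0.3082, -0.0013]
top candlestick [0.6191, -0.435, 0.0024]
top jar [0.5209, 0.4274, -0.0048]
```

View pics/c1_scene.png

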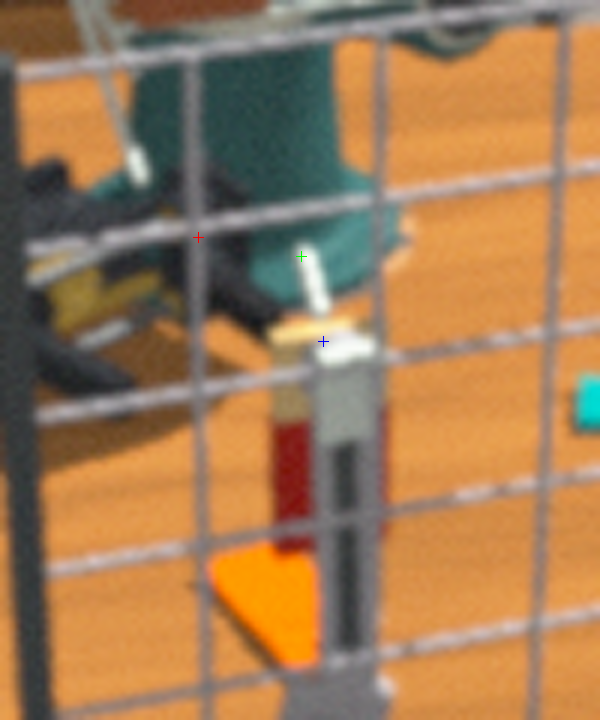

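View pics/c1_wrist.png

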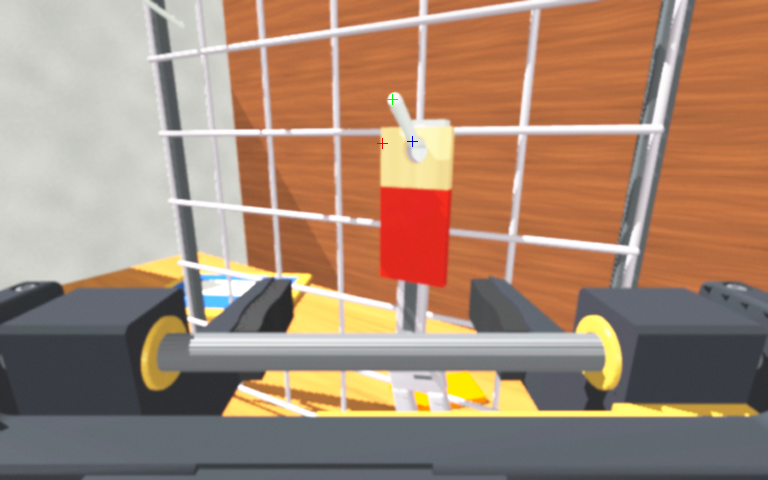

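View pics/c1_full_top.png

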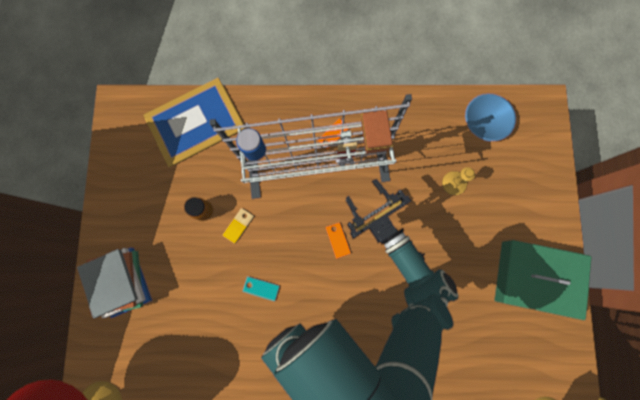

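Both parts hang vertically at the bend, robot clear, and the other items haven't moved. Handing in.

```bash
python3 -c "
from h import *
print(ctrl.sign_off())"
```

```text
the job is handed in; nothing more can be done
None
```

The adjustable spanner hangs by its eye on the hook, and the red tag hangs by its hole in front of it. I handed in at about 29 s of the 56 s limit; no verdict is reported.

**Final checks:**
- The last scene and wrist pictures show both parts hanging straight down.
- The spanner's eye is about 21 mm out from the panel and the tag about 28 mm, both inside the bend at 36 mm and well in from the tip.
- Neither part had moved visibly between the tag's release and the last pictures, about 1.3 s.
- The gripper stands open about 0.1 m away, with the wrist force near zero.
- The yellow tag, candlestick and jar are found where they started, within the networks' error. The orange and turquoise tags were not touched.

**What disagreed or failed:**
- The networks put the hook's tip 2–4 mm higher than the stated dimensions. They showed a similar bias for the spanner's eye, so I went by how the two lined up in the same picture.
- The panel's yaw came out at 6–8 degrees depending on the view, and I used 7.
- My first move call was refused because its rows lacked some keys. The arm did not move.

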